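# Sweep the brass washers through the gate into the drop slot

## Task

With your fingertips, sweep the three brass washers across the sorting tray and out through the gate between the red posts, one at a time, so that all three drop into the slot behind it. Only push them gently: never pinch or lift a washer. Leave the dark hex nut on the tray floor and do not disturb the other things on the bench.

Things in the scene. Friction and masses are not known exactly. Their poses are not given: they have to be found in the camera images.
- tray: wooden sorting tray fixed to the bench, gate roughly to the robot's left, white flat floor 55 mm above the bench. Origin on the bench surface; x points along the floor to the gate, z up. Floor: x -165 to 70, y -135 to 135 mm. Rim and gate wall 8 mm thick, 73 mm above the bench. The parts lie apart in a fan facing the gate, each with a free way to the floor's middle line before the gate
- gate (a point): middle of the gate, at floor height (tray x = 70, y = 0, z = 55 mm), axes as the tray. The gate is an opening 46 mm clear in the wall at the tray's +x end, between two round red posts 16 mm in diameter at tray x = 74, y = +31 and -31 mm, tops 92 mm above the bench. The floor ends abruptly here: a washer whose centre passes this edge tips into the slot
- slot (a point): middle of the drop slot's bottom (tray x = 104, y = 0, z = 5 mm), just behind the gate; a pocket 68 mm long (tray x 70 to 138) and 62 mm wide, black at the bottom, which is 50 mm below the tray floor; walls to 73 mm above the bench
- washer0: loose brass washer, 34 mm outside, 14 mm hole, 8 mm thick, about 50 g, lying flat on the tray floor; origin at the centre of its underside, z up through the hole. One of three alike
- washer1: loose brass washer, 34 mm outside, 14 mm hole, 8 mm thick, about 50 g, lying flat on the tray floor; origin at the centre of its underside, z up through the hole. One of three alike
- washer2: loose brass washer, 34 mm outside, 14 mm hole, 8 mm thick, about 50 g, lying flat on the tray floor; origin at the centre of its underside, z up through the hole. One of three alike
- nut: loose dark steel hex nut, 34 mm across the flats, 39 mm across the corners, 18 mm high, about 100 g, lying on the tray floor among the washers; origin at the centre of its underside. It stays on the tray floor
- steel_cup: loose steel cup, 76 mm across, 88 mm high, standing on the bench to the right; origin at the centre of its underside
- mug: loose white mug, 80 mm across, 92 mm high, standing on the bench to the right; origin at the centre of its underside
- screwdriver: loose screwdriver with an orange handle lying on the bench to the left; origin near its middle, on the bench
- brush: loose paint brush lying on the bench to the left; origin near its middle, on the bench
- varnish: loose amber glass jar of varnish, 68 mm across, 90 mm high, on the bench to the left; origin at the centre of its underside
Not all that is in view belongs to the job. What is shaped like the washer2 but blue is not meant.

How it is judged:
By the outcome, as a careful person would: the job done as asked, in the order asked, and still so for the second after the job is handed in, with the robot touching nothing.
It also fails if it takes over 61 s, if anything falls off the work surface, if the arm or the gripper's body presses on something with over 40 N, if the wrist force passes 120 N, or if a joint passes its speed limit or range.

## Robot

A 6-joint arm with a two-finger parallel gripper is mounted at the origin on the work surface. World frame = base frame: x ahead of the robot, y to its left, z up, the work surface at z = 0. Lengths are in m, angles in degrees, forces in N, time in s.
With the tool pointing down it reaches from about 0.4 to 0.925 m from the base axis. Payload 3.4 kg.
Tool frame: the origin (TCP) lies at the very end of the fingers, on their centre line; the grasp point (between the pads) lies 19 mm behind it; z points along the fingers, y is the line along which they close (so a half turn about z gives the same grasp; the last joint's range is limited). The gripper opens to 85 mm and grips with 20 to 120 N. Pads are 22 mm wide; open, the fingers measure 114 mm over their backs; the gripper's body (76 mm by 85 mm) begins 54 mm behind the grasp point. The pads swing forward as they close: fully open they stand 13 mm farther back than shut.
Start: joints at [-78.295, 17.578, 86.31, -0, 76.112, -4.211], TCP at [0.158, -0.553, 0.209] pointing down, gripper open.
Joint ranges: [-179.03, 179.03], [-60, 130.46], [8.19, 133.38], [-81.62, 261.62], [5.75, 156.47], [-153.77, 153.77]. Speed limits (degrees/s): [147.25, 147.25, 180, 180, 180, 180].

## Interface

Orientations are given as [roll, pitch, yaw] about the fixed x, y, z axes, in that order (R = Rz(yaw) Ry(pitch) Rx(roll)).
In Python, from station import * gives the robot as it stands.
- The arm moves only by the tool drive_tool, never from a script. Its argument "motion" is a list of rows, each a list of 7 numbers: the opening, from 0 (shut) to 1 (fully open), then the shift along the tool's x, y, z in mm, then the turn, a rotation vector about the tool's x, y, z in degrees. In form: [[grip, x, y, z, rx, ry, rz], ...]. A call has 1 to 5 rows; each row shifts and turns the commanded pose from where the row before left it, along the tool's axes as they then stand; what a row does not reach is not made up. A row lasts 1/12 s, in which the tool goes at most 41.7 mm and 7.16 degrees, less where a joint would pass 70% of its speed; a pose out of reach is approached as far as the arm can. A call is refused whole if a number of a shift passes 41.7 or a number of a turn 7.16, either way. A call with a gripper value outside its range is refused whole. The fingers move at their own pace and stop on an object; "newtons" is the grip in N (left out, the last holds). Time passes only in rows, so rows that do not move let the fingers close. It gives the time, the measured TCP pose, the force, the opening and the grip force at its end, in the units of the state.
- read_state(): the state, without advancing time (a new reading comes with each control period).
- grab_frame(name): name is "scene" or "top" or "wrist"; returns a dict with "img" (480x640x3 uint8, red, green, blue), "fx", "fy", "cx", "cy" (pixels), "R" (3x3) and "t" (3): a world point X has camera coordinates R X + t; the wrist camera has in their place "mount" (4x4, takes a point from camera to tool coordinates, whose origin is the TCP and whose axes are the flange's). Camera axes: x right, y down, z forward; pixel columns grow to the right and rows downward; lengths in m; the calibration is good to about 2 mm. A picture is of the moment at which its call begins: read the wrist's pose just before it. There is no depth.
- hand_in(): hands the job in; it is judged then, once.
The state is a dict: "clock": time; "q": joint angles; "qvel": joint speeds; "joint_efforts": joint torques, N m; "eef_pos": TCP position; "orientation": TCP orientation; "wrist_force": force on the tool from outside, world axes, zero at the start; "moment": the same for the moment, N m; "finger_gap": finger opening in m; "grasp_force": force on a finger pad.
Only numpy, scipy, OpenCV 4.12 (cv2) and the standard library are available. Lean on these libraries where they do the work, as an engineer would, in place of code of your own. Each camera call takes 0.05 s, during which the arm holds its last target. There are 200 camera calls.

## Working session

There is one attempt and no reset: what is moved stays moved. The work goes in short steps, Python scripts to look and compute and a tool call to move; the robot and the scene stay as the last step left them, time stands still between calls to the robot, and variables do not carry over. Pictures are saved under pics/ and viewed, at most 10 in all, crops included, and the job is handed in when it is done.

Besides the shell and the picture viewer there is one more tool, called after "Request:" in YAML: its name, and indented under it one key for each argument. drive_tool: Moves the arm, as the interface text tells. Its arguments: {"type":"object","properties":{"motion":{"type":"array","items":{"type":"array","items":{"type":"number"}}},"newtons":{"type":"number"}},"required":["motion"]}

```bash
mkdir -p pics; ls
python3 - <<'E'
from station import *
import cv2, numpy as np
s=read_state(); print(s['clock'],s['eef_pos'],s['orientation'],s['finger_gap'])
for n in ("top","scene"):
    f=grab_frame(n); cv2.imwrite(f"pics/{n}0.png",f["img"][:,:,::-1]); print(n,f["fx"],f["cx"],f["cy"],np.round(f["R"],4).tolist(),np.round(f["t"],4).tolist())
    np.savez(f"{n}0.npz",**f)
E
```

```text
pics
0.0 [ 0.15751525 -0.55222561  0.20777397] [-1.79882040e+02 -7.85271961e-03  1.59188520e+01] 0.08537087442296905
top 456.389868718309 327.15173271244134 243.71140037717322 [[-0.0257, -0.9997, 0.0046], [-0.9931, 0.025, -0.1149], [0.1147, -0.0075, -0.9934]] [0.0347, 0.5652, 0.9027]
scene 487.3766855874658 318.17791216018264 235.46424167072328 [[-0.4549, 0.8903, -0.0206], [0.5548, 0.2652, -0.7886], [-0.6966, -0.3701, -0.6146]] [0.2354, -0.2657, 1.559]
```

View pics/top0.png

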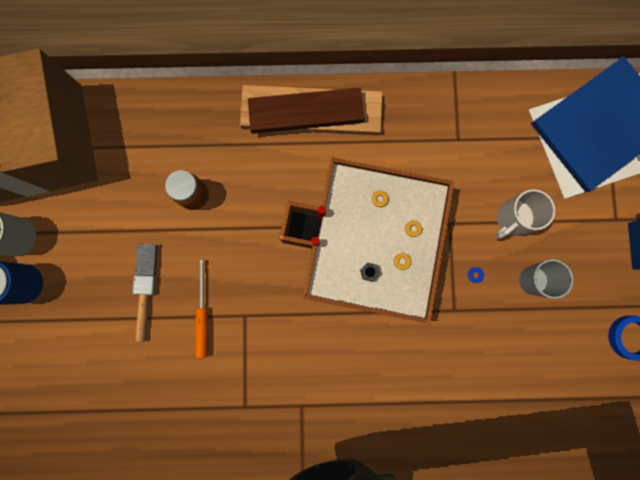

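View pics/scene0.png

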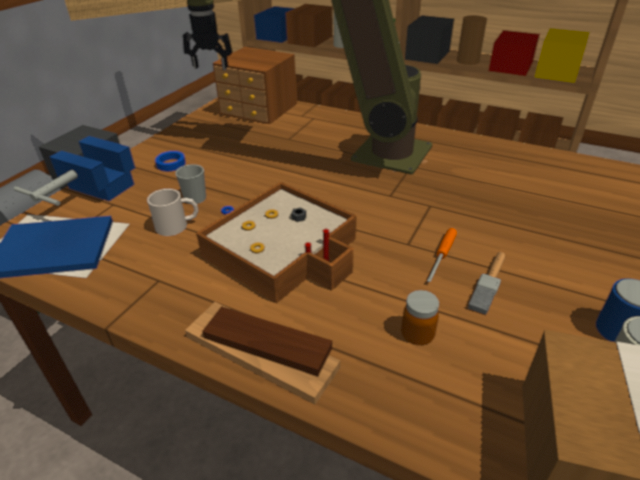

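The top view shows the tray with its red posts at (321,211) and (315,241). The washers are at (380,199), (413,229) and (402,261), and the nut is at (370,272). The scene view shows the same things: washers at (248,226), (272,213) and (257,247), nut at (299,214).

```bash
cat > h.py <<'E'
import numpy as np, cv2
def ray(f,u,v):
    R,t=f["R"],f["t"]; d=R.T@np.array([(u-f["cx"])/f["fx"],(v-f["cy"])/f["fy"],1]); return -R.T@t,d
def plane(f,u,v,z):
    c,d=ray(f,u,v); return c+d*(z-c[2])/d[2]
def blobs(m,a0=20,a1=1e9):
    n,l,s,c=cv2.connectedComponentsWithStats(m.astype(np.uint8)*255)
    return [(c[i],s[i]) for i in range(1,n) if a0<=s[i][4]<=a1]
def masks(img):
    h=cv2.cvtColor(img,cv2.COLOR_RGB2HSV).astype(int); H,S,V=h[...,0],h[...,1],h[...,2]
    return dict(brass=(H>14)&(H<28)&(S>140)&(V>140),red=((H<6)|(H>174))&(S>190)&(V>90),dark=(V<75)&(S<130),white=(S<80)&(V>140))
def tri(f,p,g,q):
    a,d=ray(f,*p); b,e=ray(g,*q); k=np.linalg.lstsq(np.c_[d,-e],b-a,rcond=None)[0]
    P,Q=a+d*k[0],b+e*k[1]; return (P+Q)/2,np.linalg.norm(P-Q)
E
python3 - <<'E'
from h import *
np.set_printoptions(precision=4,suppress=True)
F={n:dict(np.load(n+"0.npz")) for n in("top","scene")}
roi={"top":(280,150,460,330),"scene":(195,180,360,300)}
for n,f in F.items():
    x0,y0,x1,y1=roi[n]
    for k,m in masks(f["img"]).items():
        r=np.zeros_like(m); r[y0:y1,x0:x1]=m[y0:y1,x0:x1]
        for c,s in blobs(r): print(n,k,c,s, plane(f,*c,{"red":.092,"brass":.063,"dark":.073,"white":.055}[k])[:2])
f=F["top"]; w=masks(f["img"])["white"]; r=np.zeros_like(w); r[150:330,300:460]=w[150:330,300:460]
c=max(cv2.findContours(r.astype(np.uint8),0,1)[0],key=cv2.contourArea); b=cv2.boxPoints(cv2.minAreaRect(c))
print([plane(f,*p,.055)[:2] for p in b])
E
```

```text
top brass [379.593  198.4709] [372 191  16  16 172] [ 0.651 -0.087]
top brass [413.064  228.3488] [405 221  17  16 172] [ 0.5888 -0.1513]
top brass [402.0782 260.933 ] [394 253  17  17 179] [ 0.5244 -0.1265]
top red [321.1765 209.6275] [318 206   8   8  51] [0.6256 0.0306]
top red [314.8462 240.4615] [311 237   8   8  52] [0.5659 0.0442]
top dark [304.1376 225.8447] [288 212  34  28 676] [0.5977 0.065 ]
top dark [369.8539 271.8402] [361 264  18  17 219] [ 0.504  -0.0611]
top white [378.7956 240.9004] [  311   165   137   153 14236] [ 0.5663 -0.083 ]
top white [379.4348 198.1739] [377 196   6   5  23] [ 0.6534 -0.0877]
top white [413.0909 228.0909] [411 226   5   5  22] [ 0.5905 -0.153 ]
top white [402.0385 260.6923] [400 258   5   6  26] [ 0.5255 -0.1278]
scene brass [214.4167 181.375 ] [207 180  15   4  24] [ 0.4669 -0.3403]
scene brass [249.3611 184.05  ] [226 180  43  11 180] [ 0.4379 -0.2464]
scene brass [320.3088 194.4044] [257 180 103  30 408] [ 0.4019 -0.0515]
scene brass [336.5538 186.6821] [306 180  54  16 195] [ 0.3504 -0.0295]
scene brass [236.9184 191.7653] [211 185  45  
[... 569 characters left out ...]
  6  20  94] [0.5862 0.1311]
scene brass [217.2212 284.803 ] [ 195  258   68   42 1284] [ 0.7941 -0.09  ]
scene brass [354.9725 276.422 ] [347 269  13  15 109] [0.6482 0.154 ]
scene brass [337.9493 291.4229] [303 281  57  19 454] [0.7035 0.141 ]
scene brass [297.4934 296.1053] [284 291  31   9 152] [0.7506 0.0743]
scene red [326.2778 238.4444] [324 230   5  25  54] [0.5926 0.0604]
scene red [307.88 246.52] [306 243   4   9  25] [0.6348 0.0372]
scene dark [297.9209 214.6331] [291 209  14  12 139] [ 0.5177 -0.053 ]
scene white [276.392  231.1675] [ 208  190  138   85 5247] [ 0.5768 -0.0795]
[array([0.4633, 0.0623]), array([0.7278, 0.0041]), array([ 0.674 , -0.2323]), array([ 0.4124, -0.1666])]
```

Run:
```python
from h import *
np.set_printoptions(precision=4,suppress=True)
F={n:dict(np.load(n+"0.npz")) for n in("top","scene")}
f,g=F["top"],F["scene"]
P=dict(wA=((379.6,198.5),(256.9,247.1)),wB=((413.1,228.3),(248.3,224.8)),wC=((402.1,260.9),(271.4,213.2)),nut=((369.9,271.8),(297.9,214.6)),
 postR=((321.2,209.6),(308,243.3)),postL=((314.8,240.5),(326.3,230.5)))
X={k:tri(f,a,g,b) for k,(a,b) in P.items()}
for k,(p,e) in X.items(): print(k,p,e)
a=np.array([.6256,.0306]);b=np.array([.5659,.0442]); y=(b-a)/np.linalg.norm(b-a); x=np.array([y[1],-y[0]]); o=(a+b)/2-.074*x
print("yaw",np.degrees(np.arctan2(x[1],x[0])),"origin",o)
for k,(a,b) in P.items():
  for n,ff,q in(("top",f,a),("scene",g,b)):
    z=.092 if 'post' in k else .073 if k=='nut' else .063
    p=plane(ff,*q,z)[:2]-o; print(k,n,p@x*1e3,p@y*1e3)
```

```text
wA [ 0.6514 -0.0867  0.059 ] 0.0017508106577572126
wB [ 0.589  -0.1513  0.0592] 0.0018568349504748222
wC [ 0.5242 -0.1262  0.0593] 0.0021445370728106912
nut [ 0.5044 -0.0617  0.0619] 0.0012374118194574276
postR [0.6253 0.0314 0.092 ] 0.0018484118393217637
postL [0.5654 0.0455 0.0903] 0.002653796427895724
yaw 77.16670031503301 origin [ 0.5793 -0.0348]
wA top -35.0283225053191 -81.47029358464867
wA scene -29.98028579940591 -84.65813672529507
wB top -111.57628089890794 -35.27859822424461
wB scene -106.46037326508366 -38.300067433173034
wC top -101.69776990748406 33.08303308174741
wC scene -96.53534971755295 30.316206713723403
nut top -42.48492132560577 67.48916947298096
nut scene -31.618262247403788 56.09008202314783
postR top 73.96647610911343 -30.72426203162895
postR scene 75.43272963628287 -29.58860527773241
postL top 74.05581009862154 30.727570872605856
postL scene 77.67520838299362 30.412832727479366
```

Request:
drive_tool:
  motion:
    - [0.2, 0, 0, 0, 0, 0, -6.8]
    - [0.2, 0, 0, 0, 0, 0, -6.8]
    - [0.2, 0, 0, 0, 0, 0, -6.8]
    - [0.2, 0, 0, 0, 0, 0, -6.8]
    - [0.2, 0, 0, 0, 0, 0, -6.8]
  newtons: 20

```text
clock: 0.52
eef_pos: [0.1576, -0.5525, 0.2082]
orientation: [-179.9, -0.0, 50.3]
wrist_force: [0.7, -0.1, 0.7]
finger_gap: 0.0257
grasp_force: 0.0
```

Request:
drive_tool:
  motion:
    - [0.2, 0, 0, 0, 0, 0, -6.8]
    - [0.2, 0, 0, 0, 0, 0, -6.8]
    - [0.2, 0, 0, 0, 0, 0, -6.8]
    - [0.2, 0, 0, 0, 0, 0, -6.8]
    - [0.2, 0, 0, 0, 0, 0, 0]

```text
clock: 0.93
eef_pos: [0.1576, -0.5525, 0.2082]
orientation: [-180.0, -0.1, 77.3]
wrist_force: [0.0, 0.6, -0.1]
finger_gap: 0.0171
grasp_force: 0.0
```

Request:
drive_tool:
  motion:
    - [0.2, 30, 16.5, 0, 0, 0, 0]
    - [0.2, 30, 16.5, 0, 0, 0, 0]
    - [0.2, 30, 16.5, 0, 0, 0, 0]
    - [0.2, 30, 16.5, 0, 0, 0, 0]
    - [0.2, 30, 16.5, 0, 0, 0, 0]

```text
clock: 1.35
eef_pos: [0.2721, -0.4237, 0.2084]
orientation: [-180.0, -0.0, 76.9]
wrist_force: [1.2, -0.8, 0.5]
finger_gap: 0.0173
grasp_force: 0.0
```

Request:
drive_tool:
  motion:
    - [0.2, 30, 16.5, 0, 0, 0, 0]
    - [0.2, 30, 16.5, 0, 0, 0, 0]
    - [0.2, 30, 16.5, 0, 0, 0, 0]
    - [0.2, 30, 16.5, 0, 0, 0, 0]
    - [0.2, 30, 16.5, 0, 0, 0, 0]

```text
clock: 1.77
eef_pos: [0.3861, -0.2957, 0.2086]
orientation: [-180.0, -0.0, 76.9]
wrist_force: [0.1, -0.2, 0.8]
finger_gap: 0.0169
grasp_force: 0.0
```

Request:
drive_tool:
  motion:
    - [0.2, 30, 16.5, 0, 0, 0, 0]
    - [0.2, 30, 16.5, 0, 0, 0, 0]
    - [0.2, 30, 16.5, 0, 0, 0, 0]
    - [0.2, 30, 16.5, 0, 0, 0, 0]
    - [0.2, 0, 0, 0, 0, 0, 0]

```text
clock: 2.18
eef_pos: [0.4802, -0.1907, 0.2086]
orientation: [179.9, -0.2, 77.2]
wrist_force: [0.1, -0.3, 1.1]
finger_gap: 0.0171
grasp_force: 0.0
```

Run:
```python
from station import *
import cv2, numpy as np
s=read_state(); print(s['clock'],s['eef_pos'],s['orientation'],s['q'])
f=grab_frame("wrist"); cv2.imwrite("pics/w1.png",f["img"][:,:,::-1]); print(f["fx"],f["cx"],f["cy"],f["mount"])
np.savez("w1.npz",pos=s['eef_pos'],rpy=s['orientation'],**f)
```

```text
2.1833 [ 0.48020799 -0.19066712  0.2086068 ] [179.88140786  -0.18015393  77.17881864] [-26.49583936  12.8797309   93.15583003   0.21138207  73.89190185
 -13.73299111]
431.3294694472314 315.88977700980473 240.13135556531162 [[-4.23472198e-04 -9.56957115e-01 -2.90229050e-01  7.42032927e-02]
 [ 9.99999774e-01 -2.53419243e-04 -6.23510135e-04 -5.50666437e-04]
 [ 5.23122834e-04 -2.90229248e-01  9.56957005e-01 -1.65871835e-01]
 [ 0.00000000e+00  0.00000000e+00  0.00000000e+00  1.00000000e+00]]
```

View pics/w1.png

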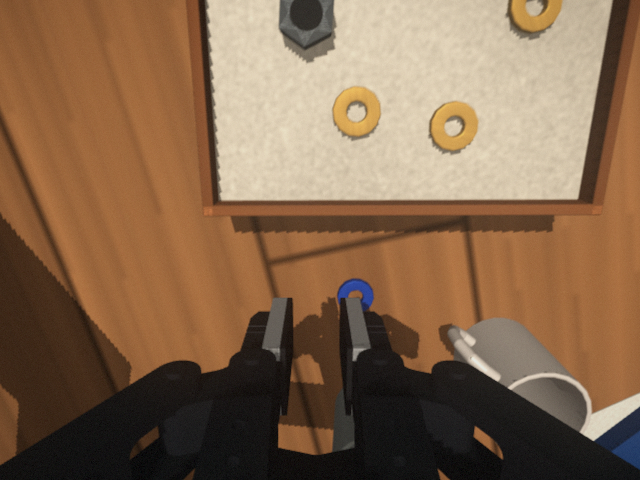

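Wrist view: washers at (357,111), (454,126) and (536,10), nut at (306,15), and the tray is square to the image. I'm moving in for a second wrist view.

Request:
drive_tool:
  motion:
    - [0.2, 30, 16, 0, 0, 0, 0]
    - [0.2, 30, 16, 0, 0, 0, 0]
    - [0.2, 30, 16, 0, 0, 0, 0]
    - [0.2, 0, 16, 0, 0, 0, 0]
    - [0.2, 0, 0, 0, 0, 0, 0]

```text
clock: 2.65
eef_pos: [0.5617, -0.1218, 0.2085]
orientation: [179.9, 0.0, 77.1]
wrist_force: [0.0, -1.1, 0.7]
finger_gap: 0.017
grasp_force: 0.0
```

```bash
cat >> h.py <<'E'
from scipy.spatial.transform import Rotation as Ro
def wristcam(f,pos,rpy):
    T=np.eye(4); T[:3,:3]=Ro.from_euler("xyz",rpy,degrees=True).as_matrix(); T[:3,3]=pos
    C=T@f["mount"]; g=dict(f); g["R"]=C[:3,:3].T; g["t"]=-C[:3,:3].T@C[:3,3]; return g
def washers(img,a0):
    m=masks(img)["brass"].astype(np.uint8); out=[]
    for c in cv2.findContours(m,cv2.RETR_EXTERNAL,cv2.CHAIN_APPROX_NONE)[0]:
        if cv2.contourArea(c)>a0 and len(c)>20:
            (u,v),(w,h),_=cv2.fitEllipse(c); x,y,W,H=cv2.boundingRect(c)
            if min(w,h)/max(w,h)>.75 and cv2.contourArea(c)/(np.pi*w*h/4)>.9: out.append((u,v,w,h))
    return out
E
cat > look.py <<'E'
import sys; from station import *; from h import *
np.set_printoptions(precision=4,suppress=True)
s=read_state(); f=grab_frame("wrist"); n=sys.argv[1]
cv2.imwrite(f"pics/{n}.png",f["img"][:,:,::-1]); np.savez(f"{n}.npz",pos=s['eef_pos'],rpy=s['orientation'],**f)
print(s['clock'],s['eef_pos'],s['orientation'])
E
python3 look.py w2
python3 - <<'E'
from h import *
np.set_printoptions(precision=4,suppress=True)
C=[]
for n in("w1","w2"):
    d=dict(np.load(n+".npz")); g=wristcam(d,d["pos"],d["rpy"]); C.append((g,washers(d["img"],600)))
    for w in C[-1][1]: print(n,np.array(w),plane(g,*w[:2],.063))
    for k,a in(("red",60),("dark",500)):
      for c,s in blobs(masks(d["img"])[k],a): print(n,k,c,s,plane(g,*c,.092 if k=="red" else .073))
for a in C[0][1]:
  for b in C[1][1]:
    p,e=tri(C[0][0],a[:2],C[1][0],b[:2])
    if e<.004 and .04<p[2]<.08: print("tri",p,e)
E
```

```text
2.65 [ 0.5617 -0.1218  0.2085] [179.8742   0.0287  77.0924]
w1 [453.5211 125.5952  44.4143  47.7902] [ 0.5878 -0.1498  0.063 ]
w1 [356.1799 111.1623  45.6915  47.217 ] [ 0.5233 -0.1252  0.063 ]
w1 dark [305.7804  13.6352] [290   0  33  31 847] [ 0.503  -0.0601  0.073 ]
w1 dark [603.3129  95.9109] [ 580    0   48  201 2189] [ 0.6844 -0.1519  0.073 ]
w1 dark [321.1799 424.2357] [    0   298   640   182 55301] [ 0.4446 -0.3649  0.073 ]
w2 [358.936  240.5244  40.6052  41.7936] [ 0.5883 -0.149   0.063 ]
w2 [267.8658 228.3236  40.7569  42.7177] [ 0.5238 -0.1244  0.063 ]
w2 [427.586  136.3782  44.0609  47.3159] [ 0.6503 -0.0847  0.063 ]
w2 dark [126.3919 165.1602] [106   0  38 289 518] [ 0.4416 -0.0561  0.073 ]
w2 dark [504.6058 137.2791] [ 483    0   44  295 2250] [ 0.6991 -0.0959  0.073 ]
w2 dark [219.0605 145.9742] [ 197  120   46   46 1239] [ 0.5079 -0.058   0.073 ]
w2 dark [318.1871 422.8355] [    0   298   640   182 53283] [ 0.5235 -0.2949  0.073 ]
tri [ 0.5885 -0.15    0.0604] 0.00021024861462093643
tri [ 0.5234 -0.1251  0.0604] 0.00027421107845746823
```

View pics/w2.png

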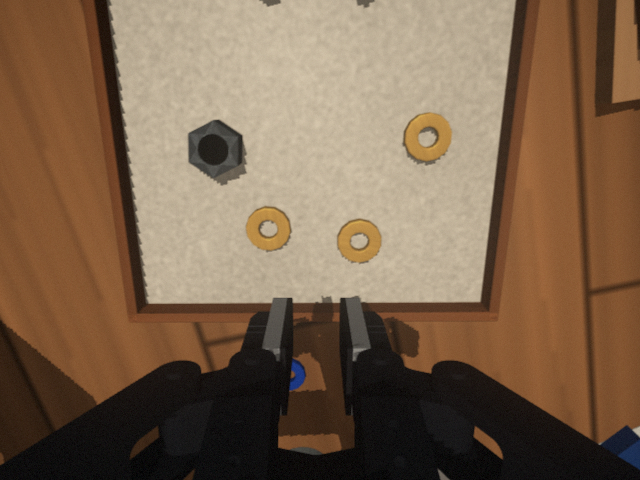

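The closer wrist view confirms the washers at (359,241), (268,228) and (428,136), nut at (216,150). The washer height agrees between views at about 60 mm. Next: a path helper that gives row numbers in tool axes, for cradling the washer between two fingertips 17 mm apart.

```bash
cat > plan.py <<'E'
# tray-frame pushes: poses (x,y,ang) in mm/deg of the TCP -> rounded tool rows
from station import *; from h import *
O=np.array([.5793,-.0348]); YAW=77.17
def here():
    s=read_state(); p=(s["eef_pos"][:2]-O)*1e3; a=np.radians(YAW); c,n=np.cos(a),np.sin(a)
    return np.array([c*p[0]+n*p[1],-n*p[0]+c*p[1],s["orientation"][2]-YAW]), s["eef_pos"][2]*1e3
def rows(poses,grip=.2,z=None):
    cur,z0=here(); print("now",cur.round(1),"z",z0.round(1)); out=[]; cur=cur.copy()
    for i,(x,y,a) in enumerate(poses):
        t=np.radians(cur[2]); dx,dy=x-cur[0],y-cur[1]
        sx=round(np.cos(t)*dx+np.sin(t)*dy,1); sy=round(np.sin(t)*dx-np.cos(t)*dy,1); r=round(-(a-cur[2]),1)
        cur+=[np.cos(t)*sx+np.sin(t)*sy,np.sin(t)*sx-np.cos(t)*sy,-r]
        dz=0 if z is None else round(-(z[i]-z0),1); z0-=dz
        out.append([grip,sx,sy,dz,0,0,r])
    for i in range(0,len(out),5): print([[float(v) for v in q] for q in out[i:i+5]])
def goto(x,y,a,n,z=None):
    c,z0=here(); k=np.linspace(0,1,n+1)[1:,None]; rows(c+(np.array([x,y,a])-c)*k,z=None if z is None else list((z0+(z-z0)*k)[:,0]))
def push(wp,step=12,lead=25.7):
    """wp: washer-centre waypoints (x,y,axis angle); linear between"""
    wp=np.array(wp,float); d=np.r_[0,np.cumsum(np.hypot(*np.diff(wp[:,:2],axis=0).T))]
    n=int(np.ceil(d[-1]/step)); s=np.linspace(0,d[-1],n+1)[1:]
    W=np.c_[[np.interp(s,d,wp[:,j]) for j in range(3)]].T; t=np.radians(W[:,2])
    rows(np.c_[W[:,0]-lead*np.cos(t),W[:,1]-lead*np.sin(t),W[:,2]])
E
python3 -c "
from plan import *
goto(-142.4,-40,10.5,4)"
```

```text
now [-89.5  -0.2  -0.1] z 208.3
[[0.2, -13.2, 10.0, 0.0, 0.0, 0.0, -2.7], [0.2, -13.6, 9.3, 0.0, 0.0, 0.0, -2.6], [0.2, -14.1, 8.8, 0.0, 0.0, 0.0, -2.7], [0.2, -14.5, 8.0, 0.0, 0.0, 0.0, -2.6]]
```

Request:
drive_tool:
  motion:
    - [0.2, -13.2, 10, 0, 0, 0, -2.7]
    - [0.2, -13.6, 9.3, 0, 0, 0, -2.6]
    - [0.2, -14.1, 8.8, 0, 0, 0, -2.7]
    - [0.2, -14.5, 8, 0, 0, 0, -2.6]
    - [0.2, 0, 0, 30, 0, 0, 0]

```text
clock: 3.12
eef_pos: [0.5901, -0.1881, 0.1842]
orientation: [179.3, 0.4, 87.5]
wrist_force: [1.4, -0.2, 0.9]
finger_gap: 0.0172
grasp_force: 0.0
```

Request:
drive_tool:
  motion:
    - [0.2, 0, 0, 35, 0, 0, 0]
    - [0.2, 0, 0, 35, 0, 0, 0]
    - [0.2, 0, 0, 25, 0, 0, 0]
    - [0.2, 0, 0, 15, 0, 0, 0]
    - [0.2, 0, 0, 0, 0, 0, 0]

```text
clock: 3.53
eef_pos: [0.5808, -0.1821, 0.0646]
orientation: [-179.5, -0.2, 87.5]
wrist_force: [-0.1, 0.6, -0.4]
finger_gap: 0.0169
grasp_force: 0.0
```

```bash
python3 look.py w3; python3 -c "
from plan import *
print(here())
d=dict(np.load('w3.npz')); g=wristcam(d,d['pos'],d['rpy'])
for w in washers(d['img'],600): print(np.array(w),(lambda p:p)(plane(g,*w[:2],.063)))"
```

```text
3.5333 [ 0.5808 -0.1821  0.0646] [-179.4557   -0.1502   87.5253]
(array([-143.27263404,  -36.08056177,   10.38217109]), np.float64(66.7729736007616))
[334.73852539 217.19058228  78.03456116  80.11538696] [ 0.58911797 -0.14929814  0.063     ]
[164.29159546 161.31373596  79.04669189  86.98080444] [ 0.52407205 -0.1244258   0.063     ]
[505.14001465  36.59183884  82.60991669  95.7352829 ] [ 0.6514263  -0.08608138  0.063     ]
```

View pics/w3.png

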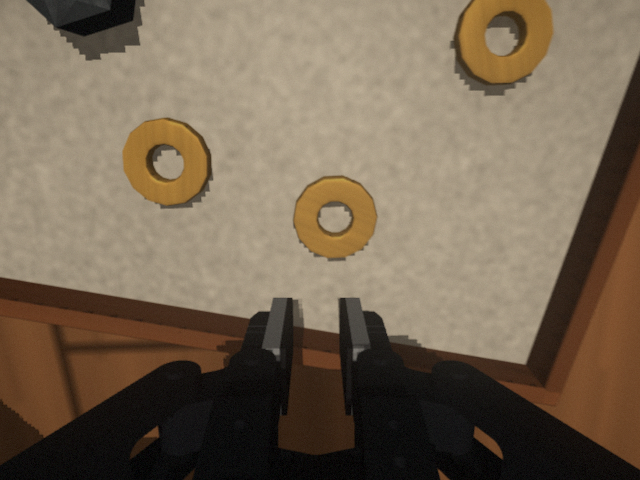

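The wrist view shows the first washer straight ahead at (335,217), just right of the fingers' centre line near column 316. I'll let the arm settle and re-read.

Request:
drive_tool:
  motion:
    - [0.2, 0, 0, 0, 0, 0, 0]
    - [0.2, 0, 0, 0, 0, 0, 0]
    - [0.2, 0, 0, 0, 0, 0, 0]

```text
clock: 3.83
eef_pos: [0.5871, -0.1828, 0.0706]
orientation: [179.8, 0.1, 87.7]
wrist_force: [0.6, 0.4, -0.3]
finger_gap: 0.0168
grasp_force: 0.0
```

```bash
python3 -c "
from plan import *
print(here()); grab_frame('wrist'); print(here())
a=np.radians(YAW)
for p in ((.5885,-.1494),(.5238,-.1245),(.6508,-.0853)):
  q=(np.array(p)-O)*1e3; print(np.cos(a)*q[0]+np.sin(a)*q[1],-np.sin(a)*q[0]+np.cos(a)*q[1])"
```

```text
(array([-142.59715972,  -40.49312122,   10.50503207]), np.float64(70.60442273858409))
(array([-142.40790855,  -40.43320626,   10.52188342]), np.float64(70.4834682450248))
-109.69586349729623 -34.41827322197547
-99.78475717515703 34.195646440664774
-33.36195513714905 -80.9288573342467
```

Request:
drive_tool:
  motion:
    - [0.2, 0, 0, 2, 0, 0, 0]
    - [0.2, 0, 0, 2, 0, 0, 0]
    - [0.2, 0, 0, 2, 0, 0, 0]
    - [0.2, 0, 0, 2, 0, 0, 0]
    - [0.2, 0, 0, 2, 0, 0, 0]

```text
clock: 4.3
eef_pos: [0.586, -0.1818, 0.0584]
orientation: [-180.0, -0.0, 87.7]
wrist_force: [-0.5, -0.0, -1.1]
finger_gap: 0.0169
grasp_force: 0.0
```

Request:
drive_tool:
  motion:
    - [0.2, 0, 0, 1, 0, 0, 0]
    - [0.2, 0, 0, 1, 0, 0, 0]
    - [0.2, 0, 0, 0, 0, 0, 0]
    - [0.2, 0, 0, 0, 0, 0, 0]

```text
clock: 4.63
eef_pos: [0.5861, -0.1819, 0.0566]
orientation: [-180.0, -0.0, 87.7]
wrist_force: [-0.3, -0.1, -0.4]
finger_gap: 0.0169
grasp_force: 0.0
```

```bash
python3 -c "
from plan import *
push([(-109.7,-34.4,10.5),(-106,-33.7,10.5),(40,-6.6,10.5)],step=10)"
```

```text
now [-142.   -39.3   10.5] z 56.6
[[0.2, 16.4, 1.1, 0.0, 0.0, 0.0, 0.0], [0.2, 9.5, -0.0, 0.0, 0.0, 0.0, 0.0], [0.2, 9.5, 0.0, 0.0, 0.0, 0.0, 0.0], [0.2, 9.6, 0.0, 0.0, 0.0, 0.0, 0.0], [0.2, 9.5, 0.0, 0.0, 0.0, 0.0, 0.0]]
[[0.2, 9.5, 0.0, 0.0, 0.0, 0.0, 0.0], [0.2, 9.5, 0.0, 0.0, 0.0, 0.0, 0.0], [0.2, 9.5, 0.0, 0.0, 0.0, 0.0, 0.0], [0.2, 9.5, 0.0, 0.0, 0.0, 0.0, 0.0], [0.2, 9.6, 0.0, 0.0, 0.0, 0.0, 0.0]]
[[0.2, 9.5, 0.0, 0.0, 0.0, 0.0, 0.0], [0.2, 9.5, 0.1, 0.0, 0.0, 0.0, 0.0], [0.2, 9.5, -0.0, 0.0, 0.0, 0.0, 0.0], [0.2, 9.5, -0.0, 0.0, 0.0, 0.0, 0.0], [0.2, 9.5, -0.0, 0.0, 0.0, 0.0, 0.0]]
[[0.2, 9.6, -0.0, 0.0, 0.0, 0.0, 0.0]]
```

Request:
drive_tool:
  motion:
    - [0.2, 3, 1, 0, 0, 0, 0]
    - [0.2, 4, 0, 0, 0, 0, 0]
    - [0.2, 5, 0, 0, 0, 0, 0]
    - [0.2, 7, 0, 0, 0, 0, 0]
    - [0.2, 8, 0, 0, 0, 0, 0]

```text
clock: 5.05
eef_pos: [0.5882, -0.1543, 0.0568]
orientation: [180.0, -0.0, 87.7]
wrist_force: [1.0, 1.0, 0.4]
finger_gap: 0.0173
grasp_force: 0.0
```

Request:
drive_tool:
  motion:
    - [0.2, 9, 0, 0, 0, 0, 0]
    - [0.2, 9, 0, 0, 0, 0, 0]
    - [0.2, 9, 0, 0, 0, 0, 0]
    - [0.2, 9, 0, 0, 0, 0, 0]
    - [0.2, 9, 0, 0, 0, 0, 0]

```text
clock: 5.47
eef_pos: [0.59, -0.1089, 0.0567]
orientation: [-180.0, -0.0, 87.7]
wrist_force: [0.7, 0.3, 0.3]
finger_gap: 0.0172
grasp_force: 0.0
```

Request:
drive_tool:
  motion:
    - [0.2, 9, 0, 0, 0, 0, 0]
    - [0.2, 9, 0, 0, 0, 0, 0]
    - [0.2, 9, 0, 0, 0, 0, 0]
    - [0.2, 9, 0, 0, 0, 0, 0]
    - [0.2, 9, 0, 0, 0, 0, 0]

```text
clock: 5.88
eef_pos: [0.5918, -0.0642, 0.0567]
orientation: [-180.0, -0.0, 87.7]
wrist_force: [0.2, -0.3, 0.7]
finger_gap: 0.0169
grasp_force: 0.0
```

Request:
drive_tool:
  motion:
    - [0.2, 9, 0, 0, 0, 0, 0]
    - [0.2, 7, 0, 0, 0, 0, 0]
    - [0.2, 4, 0, 0, 0, 0, 0]
    - [0.2, 2, 0, 0, 0, 0, 0]
    - [0.2, 0, 0, 0, 0, 0, 0]

```text
clock: 6.3
eef_pos: [0.5927, -0.0427, 0.0567]
orientation: [-180.0, 0.0, 87.8]
wrist_force: [0.6, -1.0, -0.5]
finger_gap: 0.0175
grasp_force: 0.0
```

```bash
cat >> plan.py <<'E'
def tray(p):
    a=np.radians(YAW); q=(np.array(p)[:2]-O)*1e3; return np.array([np.cos(a)*q[0]+np.sin(a)*q[1],-np.sin(a)*q[0]+np.cos(a)*q[1]]).round(1)
def see(n):
    d=dict(np.load(n+'.npz')); g=wristcam(d,d['pos'],d['rpy'])
    for w in washers(d['img'],600): print("washer",np.array(w).round(),tray(plane(g,*w[:2],.063)))
    for c,s in blobs(masks(d['img'])['red'],150): print("red",c,s)
    for c,s in blobs(masks(d['img'])['dark'],500,9000): print("dark",c,s,tray(plane(g,*c,.073)))
E
python3 look.py w4; python3 -c "
from plan import *
print(here()); see('w4')"
```

```text
6.3 [ 0.5927 -0.0427  0.0567] [-179.9975    0.0035   87.7509]
(array([ -5.1097522 , -14.89715106,  10.56789585]), np.float64(56.71794703235775))
red [206.82111201  60.71474617] [ 180   32   55   59 2482]
red [421.50044014 102.51540493] [ 395   75   53   56 2272]
dark [43.61794872 54.07948718] [  0  39 184  37 780] [68.9 88.3]
```

View pics/w4.png

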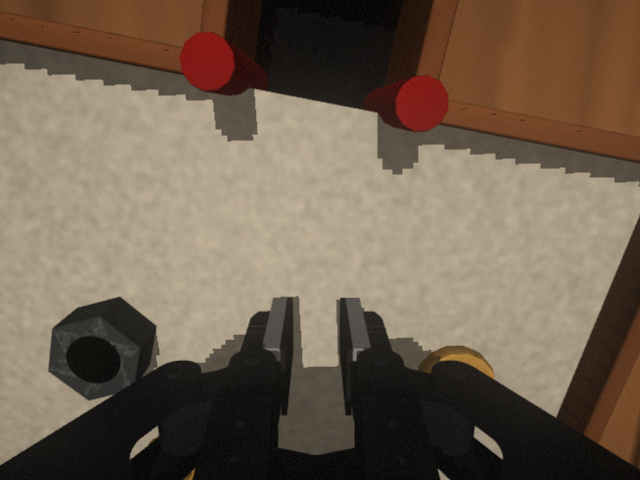

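The wrist view shows the gate clear, posts at (208,61) and (421,103), and the nut at (100,350). The washer is not in front of the fingers. I'll check where it is with the top camera.

```bash
python3 -c "
from plan import *
for n in('top','scene'):
  f=grab_frame(n); m=masks(f['img'])['brass']; cv2.imwrite(f'pics/{n}1.png',f['img'][:,:,::-1])
  for c,s in blobs(m,30,200):
    t=tray(plane(f,*c,.063))
    if -165<t[0]<140 and abs(t[1])<135: print(n,c,s,t)
im=np.hstack([cv2.resize(cv2.imread('pics/top1.png')[150:330,280:460],(400,400)),cv2.resize(cv2.imread('pics/scene1.png')[170:300,190:370],(400,400))]); cv2.imwrite('pics/c1.png',im)"
```

```text
top [317.23809524 184.54285714] [307 174  20  18 105] [ 93.3 -84.7]
top [402.07100592 260.97633136] [394 253  17  17 169] [-101.6   33.2]
top [292.61417323 273.92913386] [279 269  27  10 127] [105.  100.9]
scene [257.12280702 248.9122807 ] [250 246  15   7  57] [-24.9 -88.9]
```

View pics/c1.png

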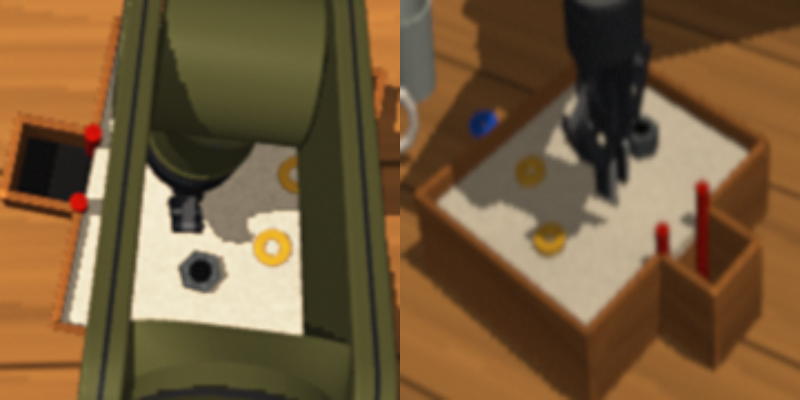

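The fingertips passed over the first washer, which is still at its place in the scene view (248,225). So the half-open tips stand higher than the TCP. I'll feel for the floor here.

Request:
drive_tool:
  motion:
    - [0.2, 0, 0, 1, 0, 0, 0]
    - [0.2, 0, 0, 1, 0, 0, 0]
    - [0.2, 0, 0, 1, 0, 0, 0]
    - [0.2, 0, 0, 0, 0, 0, 0]

```text
clock: 6.78
eef_pos: [0.5924, -0.0433, 0.0534]
orientation: [-180.0, -0.0, 87.7]
wrist_force: [-0.4, 0.6, 0.1]
finger_gap: 0.0173
grasp_force: 0.0
```

Request:
drive_tool:
  motion:
    - [0.2, 0, 0, 1, 0, 0, 0]
    - [0.2, 0, 0, 1, 0, 0, 0]
    - [0.2, 0, 0, 0, 0, 0, 0]

```text
clock: 7.03
eef_pos: [0.5925, -0.0431, 0.0515]
orientation: [-180.0, -0.0, 87.7]
wrist_force: [0.6, -0.6, -0.6]
finger_gap: 0.017
grasp_force: 0.0
```

Request:
drive_tool:
  motion:
    - [0.2, 0, 0, 1, 0, 0, 0]
    - [0.2, 0, 0, 1, 0, 0, 0]
    - [0.2, 0, 0, 0, 0, 0, 0]

```text
clock: 7.28
eef_pos: [0.5925, -0.0431, 0.0495]
orientation: [-180.0, -0.0, 87.7]
wrist_force: [-0.1, -0.1, -0.4]
finger_gap: 0.0169
grasp_force: 0.0
```

Request:
drive_tool:
  motion:
    - [0.2, 0, 0, 1, 0, 0, 0]
    - [0.2, 0, 0, 0, 0, 0, 0]

```text
clock: 7.45
eef_pos: [0.5925, -0.0431, 0.0485]
orientation: [-180.0, -0.0, 87.7]
wrist_force: [0.1, -0.2, 0.6]
finger_gap: 0.0168
grasp_force: 0.0
```

Request:
drive_tool:
  motion:
    - [0.2, 0, 0, 1, 0, 0, 0]
    - [0.2, 0, 0, 0, 0, 0, 0]

```text
clock: 7.62
eef_pos: [0.5925, -0.0431, 0.0475]
orientation: [-180.0, -0.0, 87.7]
wrist_force: [0.4, 0.4, -1.1]
finger_gap: 0.0172
grasp_force: 0.0
```

Request:
drive_tool:
  motion:
    - [0.2, 0, 0, 1, 0, 0, 0]
    - [0.2, 0, 0, 0, 0, 0, 0]

```text
clock: 7.78
eef_pos: [0.5925, -0.0431, 0.0465]
orientation: [-180.0, -0.0, 87.7]
wrist_force: [-0.1, -0.0, -0.5]
finger_gap: 0.0172
grasp_force: 0.0
```

Request:
drive_tool:
  motion:
    - [0.2, 0, 0, 1, 0, 0, 0]
    - [0.2, 0, 0, 0, 0, 0, 0]

```text
clock: 7.95
eef_pos: [0.5926, -0.0431, 0.0456]
orientation: [-180.0, -0.0, 87.7]
wrist_force: [0.2, 0.6, 1.0]
finger_gap: 0.0176
grasp_force: 0.0
```

Request:
drive_tool:
  motion:
    - [0.2, 0, 0, 1, 0, 0, 0]
    - [0.2, 0, 0, 0, 0, 0, 0]

```text
clock: 8.12
eef_pos: [0.5926, -0.0431, 0.0445]
orientation: [-180.0, -0.0, 87.7]
wrist_force: [-0.5, 1.5, 0.3]
finger_gap: 0.0171
grasp_force: 0.0
```

Request:
drive_tool:
  motion:
    - [0.2, 0, 0, 1, 0, 0, 0]
    - [0.2, 0, 0, 0, 0, 0, 0]

```text
clock: 8.28
eef_pos: [0.5925, -0.0431, 0.0436]
orientation: [-180.0, -0.0, 87.7]
wrist_force: [0.1, 1.0, -1.2]
finger_gap: 0.017
grasp_force: 0.0
```

Request:
drive_tool:
  motion:
    - [0.2, 0, 0, 1, 0, 0, 0]
    - [0.2, 0, 0, 0, 0, 0, 0]

```text
clock: 8.45
eef_pos: [0.5925, -0.0431, 0.0425]
orientation: [-180.0, -0.0, 87.7]
wrist_force: [-1.0, -0.2, 0.7]
finger_gap: 0.017
grasp_force: 0.0
```

```bash
python3 look.py w5
python3 - <<'E'
import cv2,numpy as np
from station import *
a=cv2.imread('pics/w5.png'); f=grab_frame('scene')['img'][:,:,::-1]
cv2.imwrite('pics/c2.png',np.hstack([cv2.resize(a[200:480,160:480],(400,400)),cv2.resize(f[170:260,220:310],(400,400),interpolation=cv2.INTER_CUBIC)]))
E
```

```text
8.45 [ 0.5925 -0.0431  0.0425] [-179.9827   -0.0023   87.7175]
```

View pics/c2.png

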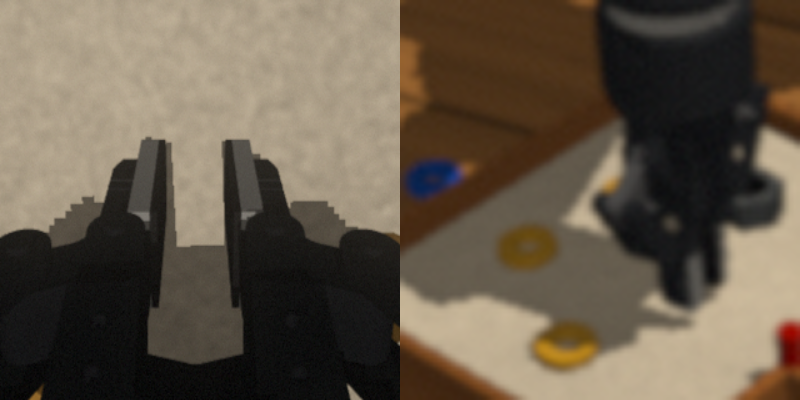

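The crop shows the fingertips just above the floor with their shadows close beside them. The other two washers are undisturbed. I'll keep probing.

Request:
drive_tool:
  motion:
    - [0.2, 0, 0, 1, 0, 0, 0]
    - [0.2, 0, 0, 0, 0, 0, 0]

```text
clock: 8.72
eef_pos: [0.5926, -0.0431, 0.0416]
orientation: [-180.0, -0.0, 87.7]
wrist_force: [-0.3, 0.7, 0.1]
finger_gap: 0.0171
grasp_force: 0.0
```

Request:
drive_tool:
  motion:
    - [0.2, 0, 0, 1, 0, 0, 0]
    - [0.2, 0, 0, 0, 0, 0, 0]

```text
clock: 8.88
eef_pos: [0.5925, -0.0431, 0.0406]
orientation: [-180.0, -0.0, 87.7]
wrist_force: [0.2, -0.7, 0.0]
finger_gap: 0.017
grasp_force: 0.0
```

Request:
drive_tool:
  motion:
    - [0.2, 0, 0, 0.7, 0, 0, 0]
    - [0.2, 0, 0, 0, 0, 0, 0]

```text
clock: 9.05
eef_pos: [0.5926, -0.0431, 0.0399]
orientation: [-180.0, -0.0, 87.7]
wrist_force: [-0.9, 0.4, 0.2]
finger_gap: 0.0171
grasp_force: 0.0
```

Request:
drive_tool:
  motion:
    - [0.2, 0, 0, 0.7, 0, 0, 0]
    - [0.2, 0, 0, 0, 0, 0, 0]

```text
clock: 9.22
eef_pos: [0.5926, -0.0431, 0.0392]
orientation: [-180.0, 0.0, 87.7]
wrist_force: [0.9, 0.1, 0.3]
finger_gap: 0.0174
grasp_force: 0.0
```

Request:
drive_tool:
  motion:
    - [0.2, 0, 0, 0.7, 0, 0, 0]
    - [0.2, 0, 0, 0, 0, 0, 0]

```text
clock: 9.38
eef_pos: [0.5926, -0.0431, 0.0385]
orientation: [-180.0, -0.0, 87.7]
wrist_force: [-0.4, 0.1, 0.9]
finger_gap: 0.0171
grasp_force: 0.0
```

Request:
drive_tool:
  motion:
    - [0.2, 0, 0, 0.7, 0, 0, 0]
    - [0.2, 0, 0, 0, 0, 0, 0]

```text
clock: 9.55
eef_pos: [0.5926, -0.0431, 0.0378]
orientation: [-180.0, -0.0, 87.7]
wrist_force: [-0.2, -1.1, 0.1]
finger_gap: 0.0168
grasp_force: 0.0
```

Request:
drive_tool:
  motion:
    - [0.2, 0, 0, 0.7, 0, 0, 0]
    - [0.2, 0, 0, 0, 0, 0, 0]

```text
clock: 9.72
eef_pos: [0.5926, -0.0431, 0.0371]
orientation: [-180.0, -0.0, 87.7]
wrist_force: [-0.4, -0.1, 0.3]
finger_gap: 0.0168
grasp_force: 0.0
```

Run:
```python
from h import *
g=dict(np.load('scene0.npz'))
for z in (.0425,.05,.055,.058,.062): 
  for dx,dy in((0,0),(0,.011)):
    c=g["R"]@np.array([.5925+dx,-.0431+dy,z])+g["t"]; print(z,dy,(c[:2]/c[2]*g["fx"]+[g["cx"],g["cy"]]).round(1))
```

```text
0.0425 0 [286.7 243.2]
0.0425 0.011 [290.8 244.5]
0.05 0 [286.5 240.7]
0.05 0.011 [290.6 242. ]
0.055 0 [286.4 239. ]
0.055 0.011 [290.5 240.3]
0.058 0 [286.3 238. ]
0.058 0.011 [290.5 239.3]
0.062 0 [286.2 236.6]
0.062 0.011 [290.4 237.9]
```

Request:
drive_tool:
  motion:
    - [0.2, 0, 0, 0.7, 0, 0, 0]
    - [0.2, 0, 0, 0, 0, 0, 0]

```text
clock: 9.88
eef_pos: [0.5925, -0.0431, 0.0364]
orientation: [-180.0, -0.0, 87.7]
wrist_force: [-0.2, -0.5, 0.1]
finger_gap: 0.0167
grasp_force: 0.0
```

Request:
drive_tool:
  motion:
    - [0.2, 0, 0, 0.7, 0, 0, 0]
    - [0.2, 0, 0, 0, 0, 0, 0]

```text
clock: 10.05
eef_pos: [0.5926, -0.0431, 0.0357]
orientation: [-180.0, -0.0, 87.7]
wrist_force: [-0.5, 0.4, -0.9]
finger_gap: 0.0168
grasp_force: 0.0
```

Request:
drive_tool:
  motion:
    - [0.2, 0, 0, 0.7, 0, 0, 0]
    - [0.2, 0, 0, 0, 0, 0, 0]

```text
clock: 10.22
eef_pos: [0.5926, -0.0431, 0.035]
orientation: [-180.0, -0.0, 87.7]
wrist_force: [-0.6, -0.5, -0.4]
finger_gap: 0.0172
grasp_force: 0.0
```

Request:
drive_tool:
  motion:
    - [0.2, 0, 0, 0.7, 0, 0, 0]
    - [0.2, 0, 0, 0, 0, 0, 0]

```text
clock: 10.38
eef_pos: [0.5926, -0.0432, 0.0343]
orientation: [-180.0, -0.0, 87.7]
wrist_force: [0.2, -0.3, -0.5]
finger_gap: 0.0168
grasp_force: 0.0
```

Request:
drive_tool:
  motion:
    - [0.2, 0, 0, 0.7, 0, 0, 0]
    - [0.2, 0, 0, 0, 0, 0, 0]

```text
clock: 10.55
eef_pos: [0.5925, -0.0431, 0.0336]
orientation: [-180.0, 0.0, 87.7]
wrist_force: [0.1, 0.2, -0.5]
finger_gap: 0.0167
grasp_force: 0.0
```

Run:
```python
import cv2,numpy as np
from station import *
print(read_state()['joint_efforts'])
f=grab_frame('scene')['img'][:,:,::-1]; w=grab_frame('wrist')['img'][:,:,::-1]
cv2.imwrite('pics/c3.png',np.hstack([cv2.resize(w[260:380,240:400],(533,400)),cv2.resize(f[205:265,250:290],(267,400),interpolation=cv2.INTER_CUBIC)]))
```

```text
[-1.95469409e-03 -5.16826379e+01 -1.85928565e+01  3.83356792e-04
 -2.55318201e-02  3.39054800e-06]
```

View pics/c3.png

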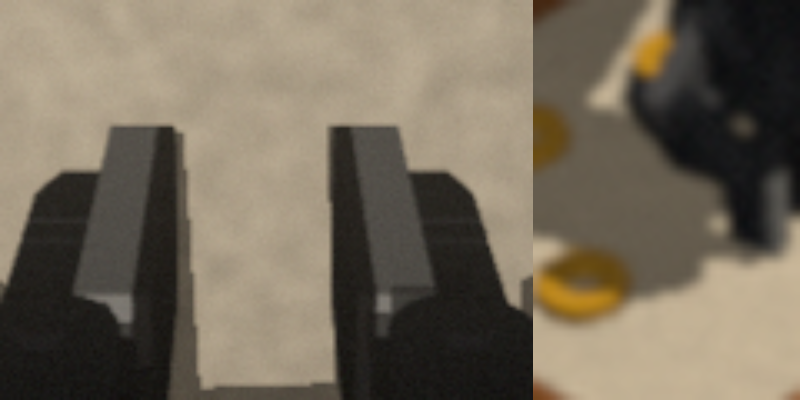

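The crop shows the tips barely off the floor: the shadow lies about 2 px beside each tip. So the tips are about 20 mm behind the TCP at this opening, and TCP z = 34 mm is the right sweeping height. I'll lift and go back behind the first washer.

Request:
drive_tool:
  motion:
    - [0.2, 0, 0, -20, 0, 0, 0]
    - [0.2, 0, 0, -25, 0, 0, 0]
    - [0.2, 0, 0, 0, 0, 0, 0]
    - [0.2, 0, 0, 0, 0, 0, 0]

```text
clock: 10.98
eef_pos: [0.5942, -0.0434, 0.0804]
orientation: [179.8, 0.0, 87.7]
wrist_force: [-0.5, -0.3, 0.4]
finger_gap: 0.0173
grasp_force: 0.0
```

```bash
python3 -c "
from plan import *
goto(-140.7,-40.1,10.5,7)"
```

```text
now [ -5.  -16.4  10.5] z 80.4
[[0.2, -19.7, -0.2, 0.0, 0.0, 0.0, 0.0], [0.2, -19.6, -0.2, 0.0, 0.0, 0.0, 0.0], [0.2, -19.7, -0.3, 0.0, 0.0, 0.0, 0.0], [0.2, -19.7, -0.2, 0.0, 0.0, 0.0, 0.0], [0.2, -19.7, -0.2, 0.0, 0.0, 0.0, 0.0]]
[[0.2, -19.6, -0.2, 0.0, 0.0, 0.0, 0.0], [0.2, -19.7, -0.2, 0.0, 0.0, 0.0, 0.0]]
```

Request:
drive_tool:
  motion:
    - [0.2, -27, 0, 0, 0, 0, 0]
    - [0.2, -30, 0, 0, 0, 0, 0]
    - [0.2, -30, 0, 0, 0, 0, 0]
    - [0.2, -30, 0, 0, 0, 0, 0]
    - [0.2, -20.5, 0, 0, 0, 0, 0]

```text
clock: 11.4
eef_pos: [0.5863, -0.1827, 0.0776]
orientation: [-179.9, 0.0, 87.7]
wrist_force: [0.3, 0.2, 1.3]
finger_gap: 0.0171
grasp_force: 0.0
```

Request:
drive_tool:
  motion:
    - [0.2, 0, 0, 0, 0, 0, 0]
    - [0.2, 0, 0, 0, 0, 0, 0]
    - [0.2, 0, 0, 0, 0, 0, 0]
    - [0.2, 0, 0, 0, 0, 0, 0]
    - [0.2, 0, 0, 0, 0, 0, 0]

```text
clock: 11.82
eef_pos: [0.5869, -0.1791, 0.0784]
orientation: [-180.0, -0.0, 87.8]
wrist_force: [0.0, 0.5, -0.1]
finger_gap: 0.017
grasp_force: 0.0
```

```bash
python3 look.py w6; python3 -c "
from plan import *
print(here()); see('w6')
goto(-140.7,-40.1,10.5,5,34)"
```

```text
11.8167 [ 0.5869 -0.1791  0.0784] [-179.9536   -0.0322   87.7978]
(array([-139.07636892,  -39.63948055,   10.63369052]), np.float64(78.54259804266451))
washer [319. 217.  72.  74.] [-109.4  -34.7]
washer [162. 165.  73.  80.] [-99.6  34. ]
washer [474.  48.  81.  91.] [-32.6 -81. ]
dark [86.6238394  20.91342535] [  18    0  122   56 3985] [-51.4  61.5]
dark [569.76000774 173.54283504] [ 501    0  139  356 5171] [ -71.5 -128.5]
now [-139.1  -39.6   10.6] z 78.5
[[0.2, -0.3, 0.0, 8.9, 0.0, 0.0, 0.0], [0.2, -0.4, 0.1, 8.9, 0.0, 0.0, 0.1], [0.2, -0.3, -0.0, 8.9, 0.0, 0.0, -0.0], [0.2, -0.3, 0.0, 8.9, 0.0, 0.0, 0.0], [0.2, -0.4, 0.1, 8.9, 0.0, 0.0, 0.0]]
```

Request:
drive_tool:
  motion:
    - [0.2, -1.7, 0, 9, 0, 0, 0]
    - [0.2, 0, 0, 12, 0, 0, 0]
    - [0.2, 0, 0, 12, 0, 0, 0]
    - [0.2, 0, 0, 7, 0, 0, 0]
    - [0.2, 0, 0, 3.5, 0, 0, 0]

```text
clock: 12.28
eef_pos: [0.5861, -0.1815, 0.0336]
orientation: [-179.9, -0.0, 87.7]
wrist_force: [-1.2, 0.2, -0.2]
finger_gap: 0.0171
grasp_force: 0.0
```

Request:
drive_tool:
  motion:
    - [0.2, 0, 0, 0, 0, 0, 0]
    - [0.2, 0, 0, 0, 0, 0, 0]
    - [0.2, 0, 0, 0, 0, 0, 0]
    - [0.2, 2, 0, 0, 0, 0, 0]
    - [0.2, 3, 0, 0, 0, 0, 0]

```text
clock: 12.7
eef_pos: [0.5878, -0.1775, 0.0359]
orientation: [179.9, 0.0, 87.7]
wrist_force: [-0.5, -0.1, 0.1]
finger_gap: 0.0167
grasp_force: 0.0
```

Request:
drive_tool:
  motion:
    - [0.2, 4, 0, 0, 0, 0, 0]
    - [0.2, 5, 0, 0, 0, 0, 0]
    - [0.2, 6, 0, 0, 0, 0, 0]
    - [0.2, 6, 0, 0, 0, 0, 0]
    - [0.2, 6, 0, 0, 0, 0, 0]

```text
clock: 13.12
eef_pos: [0.5885, -0.1496, 0.0354]
orientation: [180.0, 0.0, 87.7]
wrist_force: [-0.1, -1.3, 0.6]
finger_gap: 0.0172
grasp_force: 0.5
```

```bash
python3 look.py w7; python3 -c "
from plan import *
print(here()); see('w7')"
```

```text
13.1167 [ 0.5885 -0.1496  0.0354] [179.9814   0.0109  87.728 ]
(array([-108.66886713,  -33.95375021,   10.58065474]), np.float64(35.2668349320619))
washer [125. 265.  83.  95.] [-98.7  34.3]
washer [316. 258.  87.  93.] [-84.5 -29.2]
washer [510. 127.  92. 109.] [-31.2 -80.5]
dark [607.28071864 303.08245107] [ 558  199   82  207 3117] [ -78.9 -124.4]
```

Request:
drive_tool:
  motion:
    - [0.2, 8, 0, 0, 0, 0, 0]
    - [0.2, 9, 0, 0, 0, 0, 0]
    - [0.2, 9, 0, 0, 0, 0, 0]
    - [0.2, 9, 0, 0, 0, 0, 0]
    - [0.2, 9, 0, 0, 0, 0, 0]

```text
clock: 13.58
eef_pos: [0.59, -0.1052, 0.0352]
orientation: [-180.0, -0.0, 87.7]
wrist_force: [0.2, -0.5, 0.2]
finger_gap: 0.0171
grasp_force: 0.4
```

Request:
drive_tool:
  motion:
    - [0.2, 9, 0, 0, 0, 0, 0]
    - [0.2, 9, 0, 0, 0, 0, 0]
    - [0.2, 9, 0, 0, 0, 0, 0]
    - [0.2, 9, 0, 0, 0, 0, 0]
    - [0.2, 9, 0, 0, 0, 0, 0]

```text
clock: 14.0
eef_pos: [0.5919, -0.0603, 0.0352]
orientation: [-180.0, -0.0, 87.7]
wrist_force: [0.6, -1.5, 0.6]
finger_gap: 0.017
grasp_force: 0.3
```

Request:
drive_tool:
  motion:
    - [0.2, 9, 0, 0, 0, 0, 0]
    - [0.2, 8, 0, 0, 0, 0, 0]
    - [0.2, 6, 0, 0, 0, 0, 0]
    - [0.2, 5, 0, 0, 0, 0, 0]
    - [0.2, 4, 0, 0, 0, 0, 0]

```text
clock: 14.42
eef_pos: [0.5932, -0.0287, 0.0352]
orientation: [180.0, 0.0, 87.7]
wrist_force: [-0.3, -0.7, -0.3]
finger_gap: 0.0169
grasp_force: 0.3
```

```bash
python3 look.py w8; python3 -c "
from plan import *
print(here()); see('w8')"
```

```text
14.4167 [ 0.5932 -0.0287  0.0352] [179.9996   0.0013  87.7347]
(array([  9.55492383, -12.06453466,  10.56881804]), np.float64(35.182062813978206))
washer [316. 258.  91.  95.] [34.5 -7. ]
red [189.90556073 111.13575645] [ 158   79   64   65 3219]
red [437.76681771 157.14046706] [ 408  126   61   63 2869]
```

Request:
drive_tool:
  motion:
    - [0.2, 5, 0, 0, 0, 0, 0]
    - [0.2, 6, 0, 0, 0, 0, 0]
    - [0.2, 6, 0, 0, 0, 0, 0]
    - [0.2, 6, 0, 0, 0, 0, 0]
    - [0.2, 6, 0, 0, 0, 0, 0]

```text
clock: 14.88
eef_pos: [0.5944, 0.0002, 0.0352]
orientation: [-180.0, -0.0, 87.7]
wrist_force: [-0.5, -0.7, 0.6]
finger_gap: 0.0169
grasp_force: 0.2
```

Request:
drive_tool:
  motion:
    - [0.2, 5, 0, 0, 0, 0, 0]
    - [0.2, 5, 0, 0, 0, 0, 0]
    - [0.2, 3, 0, 0, 0, 0, 0]
    - [0.2, 0, 0, 0, 0, 0, 0]
    - [0.2, 0, 0, 0, 0, 0, 0]

```text
clock: 15.3
eef_pos: [0.5948, 0.0129, 0.0352]
orientation: [-180.0, -0.0, 87.7]
wrist_force: [-0.4, -0.6, 0.3]
finger_gap: 0.0171
grasp_force: 0.0
```

```bash
cat >> plan.py <<'E'
def brass(n):
    d=dict(np.load(n+'.npz')); g=wristcam(d,d['pos'],d['rpy']); m=masks(d['img']); h=cv2.cvtColor(d['img'],cv2.COLOR_RGB2HSV)
    for c,s in blobs((h[...,0]>12)&(h[...,0]<30)&(h[...,1]>150)&(h[...,2]>50),80): print("yellowish",c.round(),s,tray(plane(g,*c,.063)))
    for c,s in blobs(m['red'],150): print("post",c.round(),tray(plane(g,*c,.092)))
E
python3 look.py w9; python3 -c "
from plan import *
print(here()); see('w9'); brass('w9'); print('w8'); brass('w8')"
```

```text
15.3 [0.5948 0.0129 0.0352] [-179.9973   -0.0067   87.7412]
(array([49.7696779 , -4.55149472, 10.55345268]), np.float64(35.163013990202835))
red [214.48912518 247.91638473] [ 175  202   89   81 2069]
red [414.35923191 286.17695716] [ 366  214   86  123 3385]
yellowish [99. 74.] [    0     0   247   189 22621] [121.   75.5]
yellowish [535.  93.] [  256     0   384   261 26934] [139.8 -54.8]
yellowish [637. 145.] [631 126   9  35 123] [131.  -91.1]
yellowish [630. 227.] [ 605  161   35  119 1092] [105.3 -99.4]
yellowish [325. 197.] [ 283  165   82   65 4029] [96.8  1.6]
post [214. 248.] [83.4 29.7]
post [414. 286.] [ 82.4 -25.3]
w8
yellowish [104.  36.] [    0     0   192    87 11799] [90.8 66.7]
yellowish [558.  83.] [  454     0   186   178 24563] [102.8 -68.5]
yellowish [317. 258.] [ 269  211   97   94 5759] [34.6 -7.1]
yellowish [490. 443.] [474 427  29  32 296] [-28.  -87.4]
post [190. 111.] [76.  31.9]
post [438. 157.] [ 76.3 -30. ]
```

The first washer went over the edge: contact force is zero and brass shows inside the slot at (325,197). I'll lift and check the slot while going to the second washer.

Request:
drive_tool:
  motion:
    - [0.2, -10, 0, 0, 0, 0, 0]
    - [0.2, -10, 0, -20, 0, 0, 0]
    - [0.2, 0, 0, -30, 0, 0, 0]
    - [0.2, 0, 0, 0, 0, 0, 0]
    - [0.2, 0, 0, 0, 0, 0, 0]

```text
clock: 15.77
eef_pos: [0.5959, -0.0086, 0.0872]
orientation: [179.7, 0.0, 87.7]
wrist_force: [-0.0, 0.2, 0.0]
finger_gap: 0.0172
grasp_force: 0.0
```

```bash
python3 look.py w10; python3 -c "
from plan import *
brass('w10')
d=dict(np.load('w10.npz')); g=wristcam(d,d['pos'],d['rpy'])
for z in(.009,.035): 
  c=g['R']@np.array([*(O+.104*np.array([.222,.975])),z])+g['t']; print(z,c[:2]/c[2]*g['fx']+[g['cx'],g['cy']],34e-3*g['fx']/c[2])
goto(-128,48,-26,8)"
```

```text
15.7667 [ 0.5959 -0.0086  0.0872] [179.7335   0.0224  87.6582]
yellowish [122.  58.] [    0     0   237   134 24546] [107.6  85.2]
yellowish [538. 100.] [  407     0   233   228 40032] [122.7 -87.4]
yellowish [325. 116.] [ 294   84   64   66 2710] [100.3  -0.7]
yellowish [611. 372.] [ 558  228   82  241 8675] [   3.9 -167.4]
post [228. 167.] [76.2 32.1]
post [389. 190.] [ 78.6 -28.4]
0.009 [322.77306547 107.13480852] 62.891125987189035
0.035 [323.82556284 106.89155572] 70.40233328902039
now [29.3 -8.9 10.5] z 85.8
[[0.2, -18.0, -10.6, 0.0, 0.0, 0.0, 4.6], [0.2, -18.9, -9.1, 0.0, 0.0, 0.0, 4.5], [0.2, -19.4, -7.6, 0.0, 0.0, 0.0, 4.6], [0.2, -20.1, -6.0, 0.0, 0.0, 0.0, 4.6], [0.2, -20.4, -4.3, 0.0, 0.0, 0.0, 4.5]]
[[0.2, -20.7, -2.8, 0.0, 0.0, 0.0, 4.6], [0.2, -20.9, -1.1, 0.0, 0.0, 0.0, 4.5], [0.2, -20.9, 0.5, 0.0, 0.0, 0.0, 4.6]]
```

The first washer lies flat on the slot bottom: 64×66 px, where 63 was expected.

Request:
drive_tool:
  motion:
    - [0.2, -18, -10.6, 0, 0, 0, 4.6]
    - [0.2, -18.9, -9.1, 0, 0, 0, 4.5]
    - [0.2, -19.4, -7.6, 0, 0, 0, 4.6]
    - [0.2, -20.1, -6, 0, 0, 0, 4.6]
    - [0.2, -20.4, -4.3, 0, 0, 0, 4.5]

```text
clock: 16.23
eef_pos: [0.5358, -0.096, 0.0838]
orientation: [-179.8, 0.0, 64.7]
wrist_force: [-0.6, -0.4, 0.2]
finger_gap: 0.0173
grasp_force: 0.0
```

Request:
drive_tool:
  motion:
    - [0.2, -20.7, -2.8, 0, 0, 0, 4.6]
    - [0.2, -20.9, -1.1, 0, 0, 0, 4.5]
    - [0.2, -20.9, 0.5, 0, 0, 0, 4.6]
    - [0.2, 0, 0, 0, 0, 0, 0]
    - [0.2, 0, 0, 0, 0, 0, 0]

```text
clock: 16.65
eef_pos: [0.5023, -0.1485, 0.0842]
orientation: [-179.9, 0.0, 51.2]
wrist_force: [0.2, 0.5, -0.5]
finger_gap: 0.0165
grasp_force: 0.0
```

Request:
drive_tool:
  motion:
    - [0.2, 0, 0, 0, 0, 0, 0]
    - [0.2, 0, 0, 0, 0, 0, 0]
    - [0.2, 0, 0, 0, 0, 0, 0]
    - [0.2, 0, 0, 0, 0, 0, 0]

```text
clock: 16.98
eef_pos: [0.5041, -0.1474, 0.0851]
orientation: [-180.0, -0.0, 51.3]
wrist_force: [0.0, -0.0, 0.5]
finger_gap: 0.0174
grasp_force: 0.0
```

```bash
python3 look.py w11; python3 -c "
from plan import *
see('w11')
goto(-128,48,-26,5,35)"
```

```text
16.9833 [ 0.5041 -0.1474  0.0851] [-179.9952   -0.0068   51.3086]
washer [321. 211.  70.  72.] [-99.6  33.7]
dark [182.6776218 122.5940545] [ 130   76  105   94 6055] [-41.1  66.6]
now [-126.6   48.3  -25.9] z 85.1
[[0.2, -0.2, 0.2, 10.0, 0.0, 0.0, 0.0], [0.2, -0.3, 0.2, 10.0, 0.0, 0.0, 0.1], [0.2, -0.2, 0.1, 10.1, 0.0, 0.0, -0.0], [0.2, -0.2, 0.2, 10.0, 0.0, 0.0, 0.0], [0.2, -0.3, 0.2, 10.0, 0.0, 0.0, 0.0]]
```

Request:
drive_tool:
  motion:
    - [0.2, -1.2, 0.8, 10, 0, 0, 0]
    - [0.2, 0, 0, 14, 0, 0, 0]
    - [0.2, 0, 0, 14, 0, 0, 0]
    - [0.2, 0, 0, 8, 0, 0, 0]
    - [0.2, 0, 0, 3.5, 0, 0, 0]

```text
clock: 17.45
eef_pos: [0.5024, -0.149, 0.034]
orientation: [-179.8, 0.1, 51.2]
wrist_force: [-0.5, 0.4, 0.1]
finger_gap: 0.017
grasp_force: 0.0
```

Request:
drive_tool:
  motion:
    - [0.2, 0, 0, 0, 0, 0, 0]
    - [0.2, 0, 0, 0, 0, 0, 0]
    - [0.2, 0, 0, 0, 0, 0, 0]
    - [0.2, 0, 0, 0, 0, 0, 0]

```text
clock: 17.78
eef_pos: [0.5043, -0.1498, 0.0364]
orientation: [179.9, -0.0, 51.2]
wrist_force: [-0.0, 0.3, 0.0]
finger_gap: 0.017
grasp_force: 0.0
```

```bash
python3 -c "
from plan import *
push([(-99.6,33.7,-26),(-45,7,-26),(-20,0.5,-10),(10,0.5,0),(40,.7,0)],step=8,lead=24.6)"
```

```text
now [-128.8   47.6  -26. ] z 36.4
[[0.2, 15.4, -0.2, 0.0, 0.0, 0.0, 0.0], [0.2, 7.8, -0.0, 0.0, 0.0, 0.0, 0.0], [0.2, 7.7, -0.0, 0.0, 0.0, 0.0, 0.0], [0.2, 7.7, -0.0, 0.0, 0.0, 0.0, 0.0], [0.2, 7.7, 0.0, 0.0, 0.0, 0.0, 0.0]]
[[0.2, 7.7, 0.0, 0.0, 0.0, 0.0, 0.0], [0.2, 7.7, 0.0, 0.0, 0.0, 0.0, 0.0], [0.2, 7.7, 0.1, 0.0, 0.0, 0.0, -0.5], [0.2, 7.7, 0.6, 0.0, 0.0, 0.0, -4.8], [0.2, 7.8, 1.2, 0.0, 0.0, 0.0, -4.8]]
[[0.2, 7.8, 1.9, 0.0, 0.0, 0.0, -4.8], [0.2, 7.6, 0.3, 0.0, 0.0, 0.0, -3.0], [0.2, 7.7, 0.0, 0.0, 0.0, 0.0, -2.6], [0.2, 7.7, 0.4, 0.0, 0.0, 0.0, -2.6], [0.2, 7.7, 0.7, 0.0, 0.0, 0.0, -2.6]]
[[0.2, 7.7, 0.0, 0.0, 0.0, 0.0, -0.3], [0.2, 7.7, -0.0, 0.0, 0.0, 0.0, 0.0], [0.2, 7.8, -0.0, 0.0, 0.0, 0.0, 0.0], [0.2, 7.7, -0.1, 0.0, 0.0, 0.0, 0.0]]
```

Request:
drive_tool:
  motion:
    - [0.2, 3, 0, 0, 0, 0, 0]
    - [0.2, 4, 0, 0, 0, 0, 0]
    - [0.2, 4, 0, 0, 0, 0, 0]
    - [0.2, 4.4, 0, 0, 0, 0, 0]
    - [0.2, 6, 0, 0, 0, 0, 0]

```text
clock: 18.2
eef_pos: [0.5173, -0.1326, 0.0359]
orientation: [180.0, 0.0, 51.2]
wrist_force: [-0.8, -0.2, -0.6]
finger_gap: 0.017
grasp_force: 0.4
```

Request:
drive_tool:
  motion:
    - [0.2, 8, 0, 0, 0, 0, 0]
    - [0.2, 8, 0, 0, 0, 0, 0]
    - [0.2, 8, 0, 0, 0, 0, 0]
    - [0.2, 8, 0, 0, 0, 0, 0]
    - [0.2, 8.2, 0, 0, 0, 0, 0]

```text
clock: 18.62
eef_pos: [0.5428, -0.1007, 0.0357]
orientation: [180.0, -0.0, 51.2]
wrist_force: [0.2, -0.9, 1.9]
finger_gap: 0.017
grasp_force: 0.4
```

Request:
drive_tool:
  motion:
    - [0.2, 7.7, 0.1, 0, 0, 0, -0.5]
    - [0.2, 7.7, 0.6, 0, 0, 0, -4.8]
    - [0.2, 7.8, 1.2, 0, 0, 0, -4.8]
    - [0.2, 7.8, 1.9, 0, 0, 0, -4.8]
    - [0.2, 7.6, 0.3, 0, 0, 0, -3]

```text
clock: 19.03
eef_pos: [0.5676, -0.0707, 0.0357]
orientation: [180.0, -0.0, 69.4]
wrist_force: [-0.7, -0.1, 0.6]
finger_gap: 0.0173
grasp_force: 0.2
```

Request:
drive_tool:
  motion:
    - [0.2, 7.7, 0, 0, 0, 0, -2.6]
    - [0.2, 7.7, 0.4, 0, 0, 0, -2.6]
    - [0.2, 7.7, 0.7, 0, 0, 0, -2.6]
    - [0.2, 6, 0, 0, 0, 0, -0.3]
    - [0.2, 4, 0, 0, 0, 0, 0]

```text
clock: 19.45
eef_pos: [0.5774, -0.039, 0.0357]
orientation: [180.0, -0.0, 77.2]
wrist_force: [-0.1, -0.5, 0.6]
finger_gap: 0.0172
grasp_force: 0.3
```

```bash
python3 look.py w12; python3 -c "
from plan import *
print(here()); see('w12'); brass('w12')"
```

```text
19.45 [ 0.5774 -0.039   0.0357] [179.9889  -0.0089  77.2114]
(array([-4.0979181 ,  1.05606396,  0.03321205]), np.float64(35.65057039310544))
washer [319. 257.  90.  94.] [21.5  0.5]
washer [326.  33.  77.  83.] [91.  -1.4]
red [449.05635063  81.49582588] [ 417   47   65   69 3354]
red [189.1212211   82.14344991] [ 157   48   65   69 3374]
dark [313.25299145  60.3321499 ] [ 242    0  152  103 7605] [82.6  2.3]
yellowish [89. 35.] [    0     0   178    75 10093] [90.6 68.2]
yellowish [326.  35.] [ 284    0   85   77 4425] [90.5 -1.4]
yellowish [555.  35.] [ 461    0  179   74 9990] [ 90.5 -68.4]
yellowish [319. 257.] [ 271  210   97   93 5743] [21.8  0.5]
yellowish [543. 380.] [ 494  349   86   71 3192] [-26.5 -82.7]
post [449.  81.] [ 76.  -30.2]
post [189.  82.] [75.8 31.9]
```

Request:
drive_tool:
  motion:
    - [0.2, 5, 0, 0, 0, 0, 0]
    - [0.2, 6, 0, 0, 0, 0, 0]
    - [0.2, 7, 0, 0, 0, 0, 0]
    - [0.2, 7, 0, 0, 0, 0, 0]
    - [0.2, 7, 0, 0, 0, 0, 0]

```text
clock: 19.92
eef_pos: [0.5841, -0.0081, 0.0357]
orientation: [-180.0, -0.0, 77.2]
wrist_force: [0.7, 0.5, 0.3]
finger_gap: 0.017
grasp_force: 0.1
```

Request:
drive_tool:
  motion:
    - [0.2, 6, 0, 0, 0, 0, 0]
    - [0.2, 6, 0, 0, 0, 0, 0]
    - [0.2, 6, 0, 0, 0, 0, 0]
    - [0.2, 5, 0, 0, 0, 0, 0]
    - [0.2, 0, 0, 0, 0, 0, 0]

```text
clock: 20.33
eef_pos: [0.5895, 0.0148, 0.0358]
orientation: [180.0, -0.0, 77.3]
wrist_force: [1.5, 0.2, 0.3]
finger_gap: 0.0171
grasp_force: 0.0
```

Request:
drive_tool:
  motion:
    - [0.2, 0, 0, 0, 0, 0, 0]
    - [0.2, -10, 0, 0, 0, 0, 0]
    - [0.2, -10, 0, -20, 0, 0, 0]
    - [0.2, 0, 0, -30, 0, 0, 0]
    - [0.2, 0, 0, 0, 0, 0, 0]

```text
clock: 20.75
eef_pos: [0.5879, -0.0076, 0.0903]
orientation: [179.5, -0.0, 77.1]
wrist_force: [0.9, 0.1, 1.0]
finger_gap: 0.0169
grasp_force: 0.0
```

```bash
python3 look.py w13; python3 -c "
from plan import *
brass('w13'); see('w13')
goto(-58.5,-101,37,9)"
```

```text
20.75 [ 0.5879 -0.0076  0.0903] [179.5418  -0.0412  77.1404]
yellowish [106.  77.] [    0     0   217   163 29706] [115.6  85.8]
yellowish [525.  77.] [  403     0   237   166 33614] [115.4 -90.2]
yellowish [315. 123.] [ 282   83   66   82 4159] [96.7 -1.5]
yellowish [622. 368.] [ 588  197   52  273 6471] [ -25.7 -160.3]
yellowish [ 11. 400.] [   0  298   35  166 2689] [-42.9 157.8]
yellowish [479. 363.] [452 348  48  34 645] [-21.9 -85.7]
post [388. 177.] [ 78.  -29.4]
post [228. 182.] [76.2 31.7]
washer [315. 125.  63.  78.] [96.2 -1.4]
red [388.47614841 176.77385159] [ 360  146   51   54 1132]
red [228.35146444 181.74058577] [ 209  158   40   45 1195]
dark [306.09832667  93.22034651] [ 252   37  116  130 6753] [108.8   2.1]
dark [585.17672282 305.49862175] [ 556  200   59  215 3265] [  14.7 -127.6]
now [28.5 -1.5 -0. ] z 88.7
[[0.2, -9.7, 11.1, 0.0, 0.0, 0.0, -4.1], [0.2, -10.4, 10.3, 0.0, 0.0, 0.0, -4.1], [0.2, -11.1, 9.6, 0.0, 0.0, 0.0, -4.1], [0.2, -11.8, 8.7, 0.0, 0.0, 0.0, -4.2], [0.2, -12.4, 7.9, 0.0, 0.0, 0.0, -4.1]]
[[0.2, -13.0, 6.9, 0.0, 0.0, 0.0, -4.1], [0.2, -13.4, 6.0, 0.0, 0.0, 0.0, -4.1], [0.2, -13.7, 5.0, 0.0, 0.0, 0.0, -4.1], [0.2, -14.2, 4.1, 0.0, 0.0, 0.0, -4.1]]
```

Both washers are in the slot: the brass there now measures 66×82 px, as an overlapping pair. On to the third.

Request:
drive_tool:
  motion:
    - [0.2, -9.7, 11.1, 0, 0, 0, -4.1]
    - [0.2, -10.4, 10.3, 0, 0, 0, -4.1]
    - [0.2, -11.1, 9.6, 0, 0, 0, -4.1]
    - [0.2, -11.8, 8.7, 0, 0, 0, -4.2]
    - [0.2, -12.4, 7.9, 0, 0, 0, -4.1]

```text
clock: 21.22
eef_pos: [0.6273, -0.0663, 0.0848]
orientation: [-179.9, -0.0, 98.0]
wrist_force: [-0.0, -0.2, 0.1]
finger_gap: 0.0172
grasp_force: 0.0
```

Request:
drive_tool:
  motion:
    - [0.2, -13, 6.9, 0, 0, 0, -4.1]
    - [0.2, -13.4, 6, 0, 0, 0, -4.1]
    - [0.2, -13.7, 5, 0, 0, 0, -4.1]
    - [0.2, -14.2, 4.1, 0, 0, 0, -4.1]
    - [0.2, 0, 0, 0, 0, 0, 0]

```text
clock: 21.63
eef_pos: [0.6637, -0.1158, 0.0848]
orientation: [180.0, 0.1, 114.2]
wrist_force: [1.2, 0.3, 0.1]
finger_gap: 0.0173
grasp_force: 0.0
```

Request:
drive_tool:
  motion:
    - [0.2, 0, 0, 0, 0, 0, 0]
    - [0.2, 0, 0, 0, 0, 0, 0]
    - [0.2, 0, 0, 0, 0, 0, 0]
    - [0.2, 0, 0, 0, 0, 0, 0]
    - [0.2, 0, 0, 0, 0, 0, 0]

```text
clock: 22.05
eef_pos: [0.662, -0.112, 0.0858]
orientation: [-180.0, -0.0, 114.2]
wrist_force: [0.8, 0.4, 0.3]
finger_gap: 0.0169
grasp_force: 0.0
```

```bash
python3 look.py w14; python3 -c "
from plan import *
see('w14')
goto(-58.2,-100,37,5,35.5)"
```

```text
22.05 [ 0.662  -0.112   0.0858] [-179.9866   -0.0168  114.23  ]
washer [319. 214.  70.  71.] [-32.7 -80.9]
dark [29.71756205 28.49418787] [   0    0   66   67 3183] [-39.3  51.1]
dark [506.86918919  39.52432432] [460   0 107 126 925] [ 66.2 -95.1]
now [-56.9 -98.   37.1] z 85.8
[[0.2, -0.4, 0.2, 10.1, 0.0, 0.0, 0.0], [0.2, -0.5, 0.1, 10.0, 0.0, 0.0, 0.0], [0.2, -0.4, 0.2, 10.1, 0.0, 0.0, 0.0], [0.2, -0.5, 0.2, 10.1, 0.0, 0.0, 0.1], [0.2, -0.4, 0.2, 10.0, 0.0, 0.0, -0.0]]
```

Request:
drive_tool:
  motion:
    - [0.2, -2.2, 0.8, 10, 0, 0, 0]
    - [0.2, 0, 0, 14, 0, 0, 0]
    - [0.2, 0, 0, 14, 0, 0, 0]
    - [0.2, 0, 0, 9, 0, 0, 0]
    - [0.2, 0, 0, 3.5, 0, 0, 0]

```text
clock: 22.52
eef_pos: [0.6626, -0.114, 0.0328]
orientation: [-179.8, -0.1, 114.2]
wrist_force: [-0.3, 0.6, 0.2]
finger_gap: 0.0169
grasp_force: 0.0
```

Request:
drive_tool:
  motion:
    - [0.2, 0, 0, 0, 0, 0, 0]
    - [0.2, 0, 0, 0, 0, 0, 0]
    - [0.2, 0, 0, 0, 0, 0, 0]
    - [0.2, 0, 0, 0, 0, 0, 0]

```text
clock: 22.85
eef_pos: [0.6648, -0.1145, 0.036]
orientation: [179.9, 0.1, 114.2]
wrist_force: [0.1, -0.3, 0.1]
finger_gap: 0.0167
grasp_force: 0.0
```

```bash
python3 -c "
from plan import *
push([(-32.7,-80.9,37),(-25,-73,44),(15,-22,50),(35,-5,33),(50,0.5,12),(60,.9,0)],step=5,lead=24.6)"
```

```text
now [ -58.7 -101.1   37. ] z 36.0
[[0.2, 13.2, 0.2, 0.0, 0.0, 0.0, -3.1], [0.2, 5.0, 0.8, 0.0, 0.0, 0.0, -3.1], [0.2, 4.9, -0.1, 0.0, 0.0, 0.0, -1.1], [0.2, 4.8, -0.5, 0.0, 0.0, 0.0, -0.5], [0.2, 4.9, -0.4, 0.0, 0.0, 0.0, -0.4]]
[[0.2, 4.9, -0.3, 0.0, 0.0, 0.0, -0.5], [0.2, 4.9, -0.4, 0.0, 0.0, 0.0, -0.4], [0.2, 4.9, -0.3, 0.0, 0.0, 0.0, -0.5], [0.2, 4.9, -0.2, 0.0, 0.0, 0.0, -0.4], [0.2, 4.9, -0.2, 0.0, 0.0, 0.0, -0.5]]
[[0.2, 5.0, -0.2, 0.0, 0.0, 0.0, -0.4], [0.2, 4.9, -0.2, 0.0, 0.0, 0.0, -0.5], [0.2, 4.9, -0.1, 0.0, 0.0, 0.0, -0.5], [0.2, 4.9, -0.0, 0.0, 0.0, 0.0, -0.4], [0.2, 4.9, -0.0, 0.0, 0.0, 0.0, -0.5]]
[[0.2, 4.9, -0.4, 0.0, 0.0, 0.0, 1.8], [0.2, 4.9, -0.7, 0.0, 0.0, 0.0, 3.2], [0.2, 5.0, -1.0, 0.0, 0.0, 0.0, 3.2], [0.2, 5.0, -1.2, 0.0, 0.0, 0.0, 3.1], [0.2, 4.9, -1.6, 0.0, 0.0, 0.0, 3.2]]
[[0.2, 5.0, -1.7, 0.0, 0.0, 0.0, 4.1], [0.2, 4.9, -1.8, 0.0, 0.0, 0.0, 6.5], [0.2, 5.1, -2.4, 0.0, 0.0, 0.0, 6.5], [0.2, 5.1, -2.9, 0.0, 0.0, 0.0, 6.4], [0.2, 5.0, -1.7, 0.0, 0.0, 0.0, 5.9]]
[[0.2, 5.0, -2.2, 0.0, 0.0, 0.0, 5.9]]
```

Request:
drive_tool:
  motion:
    - [0.2, 4, 0.2, 0, 0, 0, 0]
    - [0.2, 4, 0, 0, 0, 0, 0]
    - [0.2, 5.2, 0, 0, 0, 0, -3.1]
    - [0.2, 5, 0.8, 0, 0, 0, -3.1]
    - [0.2, 4.9, -0.1, 0, 0, 0, -1.1]

```text
clock: 23.27
eef_pos: [0.655, -0.0928, 0.0356]
orientation: [180.0, 0.0, 121.6]
wrist_force: [0.8, -0.3, -0.4]
finger_gap: 0.0174
grasp_force: 0.3
```

Request:
drive_tool:
  motion:
    - [0.2, 4.8, -0.5, 0, 0, 0, -0.5]
    - [0.2, 4.9, -0.4, 0, 0, 0, -0.4]
    - [0.2, 4.9, -0.3, 0, 0, 0, -0.5]
    - [0.2, 4.9, -0.4, 0, 0, 0, -0.4]
    - [0.2, 4.9, -0.3, 0, 0, 0, -0.5]

```text
clock: 23.68
eef_pos: [0.6398, -0.0734, 0.0353]
orientation: [180.0, 0.0, 123.8]
wrist_force: [-0.2, 0.8, 0.9]
finger_gap: 0.0174
grasp_force: 0.4
```

Request:
drive_tool:
  motion:
    - [0.2, 4.9, -0.2, 0, 0, 0, -0.4]
    - [0.2, 4.9, -0.2, 0, 0, 0, -0.5]
    - [0.2, 5, -0.2, 0, 0, 0, -0.4]
    - [0.2, 4.9, -0.2, 0, 0, 0, -0.5]
    - [0.2, 4.9, -0.1, 0, 0, 0, -0.5]

```text
clock: 24.1
eef_pos: [0.625, -0.0536, 0.0352]
orientation: [180.0, 0.0, 126.2]
wrist_force: [1.3, 0.7, 0.8]
finger_gap: 0.0171
grasp_force: 0.4
```

```bash
python3 look.py w15; python3 -c "
from plan import *
see('w15')
push([(6.8,-31.4,49),(15,-22,50),(35,-5,33),(50,0.5,12),(60,.9,0)],step=5,lead=24.6)"
```

```text
24.1 [ 0.625  -0.0536  0.0352] [179.9971   0.0033 126.1636]
washer [319. 258.  89.  95.] [  9.5 -29.4]
washer [436.  34.  80.  94.] [80.9  0.4]
red [524.66172203 130.66913899] [ 494   99   63   65 3101]
dark [381.29962547   9.40262172] [362   0  38  31 534] [70.5 15.5]
dark [533.50783699  16.39028213] [508   0  50  41 638] [100.2 -12.6]
dark [462.36345246  79.20971005] [ 425   48   72   55 1483] [ 76.6 -13. ]
dark [ 26.02670068 137.96088435] [   0   75   66  126 5880] [-27.9  56.8]
now [ -7.5 -47.6  49. ] z 35.1
[[0.2, 2.0, 0.4, 0.0, 0.0, 0.0, -0.4], [0.2, 5.0, 0.2, 0.0, 0.0, 0.0, -0.4], [0.2, 4.9, -0.2, 0.0, 0.0, 0.0, 1.4], [0.2, 5.0, -0.7, 0.0, 0.0, 0.0, 3.2], [0.2, 5.0, -0.9, 0.0, 0.0, 0.0, 3.3]]
[[0.2, 5.0, -1.3, 0.0, 0.0, 0.0, 3.2], [0.2, 5.0, -1.5, 0.0, 0.0, 0.0, 3.2], [0.2, 5.0, -1.7, 0.0, 0.0, 0.0, 4.0], [0.2, 5.1, -1.9, 0.0, 0.0, 0.0, 6.5], [0.2, 5.1, -2.3, 0.0, 0.0, 0.0, 6.6]]
[[0.2, 5.1, -3.0, 0.0, 0.0, 0.0, 6.5], [0.2, 5.1, -1.7, 0.0, 0.0, 0.0, 6.0], [0.2, 5.1, -2.2, 0.0, 0.0, 0.0, 5.9]]
```

Request:
drive_tool:
  motion:
    - [0.2, 2, 0.4, 0, 0, 0, -0.4]
    - [0.2, 5, 0.2, 0, 0, 0, -0.4]
    - [0.2, 4.9, -0.2, 0, 0, 0, 1.4]
    - [0.2, 5, -0.7, 0, 0, 0, 3.2]
    - [0.2, 5, -0.9, 0, 0, 0, 3.3]

```text
clock: 24.57
eef_pos: [0.6113, -0.0365, 0.0351]
orientation: [-180.0, -0.0, 118.9]
wrist_force: [0.3, 0.2, 0.1]
finger_gap: 0.017
grasp_force: 0.3
```

Request:
drive_tool:
  motion:
    - [0.2, 5, -1.3, 0, 0, 0, 3.2]
    - [0.2, 5, -1.5, 0, 0, 0, 3.2]
    - [0.2, 5, -1.7, 0, 0, 0, 4]
    - [0.2, 5.1, -1.9, 0, 0, 0, 6.5]
    - [0.2, 5.1, -2.3, 0, 0, 0, 6.6]

```text
clock: 24.98
eef_pos: [0.5937, -0.0162, 0.0351]
orientation: [-180.0, -0.0, 95.2]
wrist_force: [-0.0, -0.7, -0.7]
finger_gap: 0.0168
grasp_force: 0.2
```

```bash
python3 look.py w16; python3 -c "
from plan import *
see('w16');brass('w16')
push([(44,-1.5,20),(50,0.5,12),(60,.9,0),(76.5,1,0)],step=5,lead=24.6)"
```

```text
24.9833 [ 0.5937 -0.0162  0.0351] [-179.9646   -0.0072   95.2088]
washer [318. 257.  92.  95.] [46.6 -1.9]
washer [354. 114.  83. 102.] [94.3  2. ]
red [228.79850999 145.479851  ] [ 198  116   61   61 2953]
red [450.36149936 213.36054638] [ 390  161   97   93 3148]
yellowish [141.  38.] [    0     0   249   107 15566] [95.2 68.4]
yellowish [577. 125.] [  474     0   166   257 27481] [112.4 -64.7]
yellowish [355. 112.] [ 308   60   94  105 7227] [94.7  1.9]
yellowish [318. 257.] [ 270  210   97   94 5825] [46.8 -1.9]
post [229. 145.] [77.1 31.4]
post [450. 213.] [ 78.1 -27.5]
now [22.  -8.8 17.7] z 35.0
[[0.2, 3.3, -1.9, 0.0, 0.0, 0.0, 3.7], [0.2, 4.8, -1.9, 0.0, 0.0, 0.0, 5.7], [0.2, 4.7, -1.9, 0.0, 0.0, 0.0, 5.6], [0.2, 4.8, -1.1, 0.0, 0.0, 0.0, 2.7], [0.2, 4.7, -0.0, 0.0, 0.0, 0.0, 0.0]]
[[0.2, 4.6, -0.0, 0.0, 0.0, 0.0, 0.0], [0.2, 4.7, -0.1, 0.0, 0.0, 0.0, 0.0]]
```

Request:
drive_tool:
  motion:
    - [0.2, 3.3, -1.9, 0, 0, 0, 3.7]
    - [0.2, 4.8, -1.9, 0, 0, 0, 5.7]
    - [0.2, 4.7, -1.9, 0, 0, 0, 5.6]
    - [0.2, 4.8, -1.1, 0, 0, 0, 2.7]
    - [0.2, 4.7, 0, 0, 0, 0, 0]

```text
clock: 25.45
eef_pos: [0.5885, 0.0059, 0.035]
orientation: [-179.9, 0.0, 77.9]
wrist_force: [-0.5, -0.6, 0.5]
finger_gap: 0.017
grasp_force: 0.2
```

Request:
drive_tool:
  motion:
    - [0.2, 4.6, 0, 0, 0, 0, 0]
    - [0.2, 5, 0, 0, 0, 0, 0]
    - [0.2, 2, 0, 0, 0, 0, 0]
    - [0.2, 0, 0, 0, 0, 0, 0]
    - [0.2, 0, 0, 0, 0, 0, 0]

```text
clock: 25.87
eef_pos: [0.5917, 0.0172, 0.0352]
orientation: [-180.0, -0.0, 77.9]
wrist_force: [-0.4, -0.9, 0.3]
finger_gap: 0.0168
grasp_force: 0.0
```

```bash
python3 look.py w17; python3 -c "
from plan import *
print(here()); see('w17');brass('w17')"
```

```text
25.8667 [0.5917 0.0172 0.0352] [-179.9999   -0.0021   77.8768]
(array([53.28792897, -0.50385832,  0.68235497]), np.float64(35.13362410634154))
washer [324. 190.  88.  99.] [102.8  -2. ]
red [410.42695437 276.55925009] [ 367  211   86  121 2827]
red [212.82210058 282.69175505] [ 175  221   87  109 2923]
dark [373.72238806 176.87164179] [ 356  149   30   68 1005] [108.7 -16.4]
yellowish [84. 82.] [    0     0   280   219 22357] [134.8  70.7]
yellowish [523.  81.] [  278     0   362   221 26280] [136.5 -61.3]
yellowish [445.  51.] [433  37  25  34 391] [144.7 -37. ]
yellowish [106. 117.] [ 95 104  26  26 134] [124.8  65.6]
yellowish [162. 120.] [155 111  15  18  82] [124.1  48.3]
yellowish [175. 131.] [167 122  15  19  97] [120.6  44.6]
yellowish [153. 149.] [145 135  20  28 147] [115.1  52.1]
yellowish [324. 191.] [ 280  136   91  107 6191] [102.4  -2. ]
yellowish [146. 190.] [124 144  54  73 719] [102.2  55.5]
yellowish [175. 175.] [156 149  32  58 377] [107.   45.7]
yellowish [394. 181.] [383 162  30  45 303] [105.9 -24.5]
yellowish [123. 173.] [114 164  19  17 102] [107.5  62.5]
yellowish [632. 196.] [623 175  17  41 240] [ 102.  -101.7]
post [410. 277.] [ 84.6 -25.2]
post [213. 283.] [82.2 28.5]
```

Grip force is zero again and no washer is left in front of the fingers. I'll back off, lift clear and view the slot.

Request:
drive_tool:
  motion:
    - [0.2, -10, 0, 0, 0, 0, 0]
    - [0.2, -10, 0, -20, 0, 0, 0]
    - [0.2, 0, 0, -30, 0, 0, 0]
    - [0.2, 0, 0, -40, 0, 0, 0]
    - [0.2, 0, 0, -20, 0, 0, 0]

```text
clock: 26.33
eef_pos: [0.5889, -0.0039, 0.1489]
orientation: [179.7, -0.0, 77.8]
wrist_force: [1.1, -0.7, 0.2]
finger_gap: 0.0168
grasp_force: 0.0
```

Request:
drive_tool:
  motion:
    - [0.2, -15, 0, 0, 0, 0, 0]
    - [0.2, 0, 0, 0, 0, 0, 0]
    - [0.2, 0, 0, 0, 0, 0, 0]
    - [0.2, 0, 0, 0, 0, 0, 0]

```text
clock: 26.67
eef_pos: [0.5831, -0.0173, 0.1442]
orientation: [-179.9, -0.0, 77.8]
wrist_force: [-0.1, -0.0, -0.1]
finger_gap: 0.0174
grasp_force: 0.0
```

```bash
python3 look.py w18
python3 - <<'E'
import cv2,numpy as np
from station import *
w=cv2.imread('pics/w18.png'); f=grab_frame('scene')['img'][:,:,::-1]
cv2.imwrite('pics/c4.png',np.hstack([w[:400,120:520],cv2.resize(f[170:310,200:370],(400,400),interpolation=cv2.INTER_CUBIC)]))
E
```

```text
26.6667 [ 0.5831 -0.0173  0.1442] [-179.868    -0.0065   77.7634]
```

View pics/c4.png

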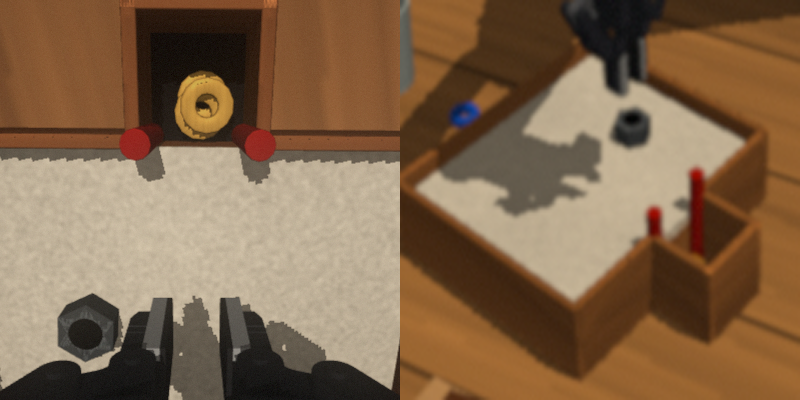

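The view shows all the brass stacked in the slot at crop (204,104). The nut is still on the floor at (88,330), there are no washers left on the tray, and the arm is clear.

```bash
python3 -c "
from station import *
print(hand_in())"
```

```text
the job is handed in; nothing more can be done
None
```

All three washers went one at a time through the gate into the slot, the nut is still on the tray floor, nothing else was touched, and the job was handed in at about 27 s. My first pass at the first washer went over it, because the tips sat higher than the TCP, and left it where it was.

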